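# Seat a control board with its dock's ejector levers

### The job

Take the green control board out of its wooden rest and set it in the slot of the grey test dock. Then swing both orange levers inward so that they press the board down until it sits firmly on its stop at each end; feel for the stop, ease off as soon as a lever goes solid and never force it (30 N on a lever is too much), and let go. Leave the blade case and the tin where they are.

Things in the scene. Friction and masses are not known exactly. Their poses are not given: they have to be found in the camera images.
- board: green plug-in control board, upright, 0.25 kg, 6 mm thick (x), either way round fits. Origin: middle of its lower edge; z up, long side along y. Lower edge 110 mm long; ears reach out to y = +-70 mm at heights 24 to 32 mm; above them 104 mm wide up to 62 mm, then 60 mm. Black grip bar on top: 12 mm thick (x), 56 mm long (y), heights 86 to 106 mm.
- dock: dark grey test dock, screwed down, base 74 x 196 mm. Origin: centre of its underside; y along the slot, z up. Slot 9 mm wide, 115 mm long, walls 44 mm high (32 mm at the ends), floor 8 mm high, white lead-in lips flaring from 44 to 52 mm height. Levers hinged at both ends; a nose on each presses the board's ear down as it swings inward.
- slot_pins (a point): middle of the slot, 21 mm above the dock's underside: height of the tops of the two gold spring pins (at y = +-41 mm, 0.6 N per mm each). A board that has been set in rests on them, its lower edge 18 to 20 mm above the dock's underside, still clear of the stops; the levers push it down from there.
- rest: wooden rest in which the board stands at the start, base 70 x 150 x 8 mm, slot 8 mm wide along its y and 22 mm deep above the 8 mm base; top at 30 mm. Origin: centre of its underside.
- left_lever (a joint): left orange lever (at the dock's +y end), rad: 1.08 to 1.2 as found (open); falls as it swings inward. Home is wherever the board meets its stop: between about -0.15 and +0.15. Stiff hinge: it stays where it is left and takes 4 to 9 N, square to the bar at the thumb roll, to move; on the stop it goes solid. Travel -0.25 to 1.3.
- left_lever_tip (a point): centre of the thumb roll (12 mm thick, 20 mm long along the dock's x) at the free end of the left lever, 68 mm from the hinge; the bar below it is 7 mm thick, 12 mm wide. At joint value q the bar leans outward from the vertical by q - 0.5 rad (inward if negative).
- left_lever_hinge (a point): hinge point of the left lever: on the dock at y = +82 mm, 43 mm above the dock's underside; the hinge axis is parallel to the dock's x
- left_stop: brass stop at the left end of the slot, 7 x 7 mm, at y = +51 mm of the dock. Its origin is on the slot's floor, 8 mm above the dock's underside. The top of the stop, where the board's lower edge lands, is not measured: somewhere from 3.5 to 8.5 mm above this origin, and different left and right.
- right_lever (a joint): right orange lever (at the dock's -y end), rad: 1.08 to 1.2 as found (open); falls as it swings inward. Home is wherever the board meets its stop: between about -0.15 and +0.15. Stiff hinge: it stays where it is left and takes 4 to 9 N, square to the bar at the thumb roll, to move; on the stop it goes solid. Travel -0.25 to 1.3.
- right_lever_tip (a point): centre of the thumb roll (12 mm thick, 20 mm long along the dock's x) at the free end of the right lever, 68 mm from the hinge; the bar below it is 7 mm thick, 12 mm wide. At joint value q the bar leans outward from the vertical by q - 0.5 rad (inward if negative).
- right_lever_hinge (a point): hinge point of the right lever: on the dock at y = -82 mm, 43 mm above the dock's underside; the hinge axis is parallel to the dock's x
- right_stop: brass stop at the right end of the slot, 7 x 7 mm, at y = -51 mm of the dock. Its origin is on the slot's floor, 8 mm above the dock's underside. The top of the stop, where the board's lower edge lands, is not measured: somewhere from 3.5 to 8.5 mm above this origin, and different left and right.
- blade_case: bystander: black blade case, 21 x 49 x 30 mm, origin at the centre of the underside
- pin_tin: bystander: round white tin, 60 mm across, 32 mm high, origin at the centre of the underside
There are look-alikes about, which are no part of the job. Leave any purple look-alike of the board alone. What is shaped like the dock but red is not meant.

How it is judged:
By the outcome, as a careful person would: the job done as asked, in the order asked, and still so for the second after the job is handed in, with the robot touching nothing.
It also fails if it takes over 72 s, if anything falls off the work surface, if the arm or the gripper's body presses on something with over 40 N, if the wrist force passes 120 N, or if a joint passes its speed limit or range.

### The arm

A 6-joint arm with a two-finger parallel gripper is mounted at the origin on the work surface; the furniture and walls round the work are solid. World frame = base frame: x ahead of the robot, y to its left, z up, the work surface at z = 0. Lengths are in m, angles in rad, forces in N, time in s.
With the tool pointing down it reaches from about 0.3 to 0.775 m from the base axis. Payload 14.6 kg.
Tool frame: the origin (TCP) lies between the finger pads; the fingertips stand 22 mm ahead of it and the grasp point (between the pads) lies 3 mm ahead of it (ctrl.tip_reach is the distance from the TCP to the fingertips, in m); z points along the fingers, y is the direction in which the jaws open and shut (so a half turn about z gives the same grasp; the last joint's range is limited). The gripper opens to 94 mm and grips with 3 to 60 N. Pads are 16 mm wide; open, the fingers measure 119 mm over their backs; the gripper's body (75 mm by 177 mm) begins 78 mm behind the grasp point.
Start: joints at [1.242, 0.3, 1.521, -0, 1.321, -0.067], TCP at [0.142, 0.531, 0.227] pointing down, gripper open.
Joint ranges: [-3.03, 3.03], [-0.79, 2.21], [0.23, 2.52], [-1.04, 4.18], [0, 3.07], [-2.55, 2.55]. Speed limits (rad/s): [2.22, 2.22, 2.57, 3.14, 3.14, 3.14].

### API

Orientations are given as [roll, pitch, yaw] about the fixed x, y, z axes, in that order (R = Rz(yaw) Ry(pitch) Rx(roll)).
In Python, from station import ctrl gives the robot as it stands. The module is installed in compiled form; this text tells all that it offers.
- The arm moves only by the shell command python3 -m creep 'ROWS' [OPENING] [FORCE]. ROWS is a JSON object of lists of equal length, an entry for each row: "xyz": the shift along the tool's x, y, z in mm, a list of three; "spin": the turn about the tool's z in rad. In form: {"xyz": [[tx, ty, tz], ...], "spin": [spin, ...]}. A call has 1 to 5 rows; each row shifts and turns the commanded pose from where the row before left it, along the tool's axes as they then stand; what a row does not reach is not made up. A row lasts 1/8 s, in which the tool goes at most 62.5 mm and 10.7 degrees, less where a joint would pass 70% of its speed; a pose out of reach is approached as far as the arm can. A call with a gripper value outside its range is refused whole. OPENING is the finger opening in mm, from 0 to 94, set as the call begins (- or left out, the last holds). The fingers move at their own pace and stop on an object; FORCE is the grip in N (left out, the last holds). Time passes only in rows, so rows that do not move let the fingers close. It gives the time, the measured TCP pose, the force and the opening at its end, in the units of the state.
- ctrl.get_obs(): the state, without advancing time (a new reading comes with each control period).
- ctrl.camera(name): name is "side" or "top"; returns the picture (384x512x3 uint8, red, green, blue); there is no depth.
- ctrl.camera_model(name): a dict with "fx", "fy", "cx", "cy" (pixels), "k1" (the pictures are not rectified: a ray, as slopes to the right and down, at radius r is drawn at 1 + k1 r^2 times it, then the intrinsics apply), "R" (3x3) and "t" (3): a world point X has camera coordinates R X + t. Camera axes: x right, y down, z forward; pixel columns grow to the right and rows downward; lengths in m; the calibration is good to about 2 mm. A picture is of the moment at which its call begins. camera_model takes no time and is no camera call.
- ctrl.hand_in(): hands the job in, once; it reports no verdict.
The state is a dict: "time_s": time; "qpos": joint angles; "joint_vel": joint speeds; "tau": joint torques, N m; "ee_pos": TCP position; "eef_rot": TCP orientation; "force": force on the tool from outside, world axes, zero at the start; "moment": the same for the moment, N m; "grip_width": finger opening in m.
Only numpy, scipy, OpenCV 4.12 (cv2) and the standard library are available. Lean on these libraries where they do the work, as an engineer would, in place of code of your own. Each camera call takes 0.05 s, during which the arm holds its last target.

## Working session

There is one attempt and no reset: what is moved stays moved. The work goes in short steps, Python scripts to look and compute and a shell command to move; the robot and the scene stay as the last step left them, time stands still between calls to the robot, and variables do not carry over. Pictures are saved under pics/ and viewed, and the job is handed in when it is done.

```bash
mkdir -p pics
cat > h.py <<'E'
import numpy as np, cv2, json
from station import ctrl
def ray(name,u,v):
    m=ctrl.camera_model(name)
    a=np.array([(u-m['cx'])/m['fx'],(v-m['cy'])/m['fy']]);b=a.copy()
    for _ in range(30): b=a/(1+m['k1']*(b@b))
    R=np.array(m['R']);t=np.array(m['t'])
    return -R.T@t, R.T@np.array([b[0],b[1],1.])
def onz(name,u,v,z):
    c,d=ray(name,u,v); return c+d*(z-c[2])/d[2]
def proj(name,X):
    m=ctrl.camera_model(name); c=np.array(m['R'])@np.array(X)+np.array(m['t'])
    p=c[:2]/c[2]; p=p*(1+m['k1']*(p@p)); return np.array([m['fx']*p[0]+m['cx'],m['fy']*p[1]+m['cy']])
def tri(u1,u2):
    c1,d1=ray('side',*u1);c2,d2=ray('top',*u2)
    A=np.stack([d1,-d2],1);s=np.linalg.lstsq(A,c2-c1,rcond=None)[0]
    p,q=c1+d1*s[0],c2+d2*s[1]; return (p+q)/2,np.linalg.norm(p-q)
def snap(name,tag):
    im=ctrl.camera(name); np.save(f'pics/{tag}.npy',im); cv2.imwrite(f'pics/{tag}.png',cv2.cvtColor(im,cv2.COLOR_RGB2BGR)); return im
E
python3 - <<'E'
from h import *
snap('side','s0');snap('top','t0')
for n in('side','top'):
    m=ctrl.camera_model(n);c,d=ray(n,256,192);print(n,m['fx'],m['k1'],c,d)
print(ctrl.get_obs(), ctrl.tip_reach)
E
```

```text
side 405.40725161021913 0.03298855767527598 [ 0.45263575 -0.71338351  0.7252724 ] [ 0.04571634  0.74514439 -0.66540076]
top 366.84720876324303 -0.1130678843653458 [4.02715148e-01 4.61843431e-04 1.16279150e+00] [ 0.10072188 -0.00622306 -0.99496639]
{'time_s': 0.1, 'qpos': array([ 1.24240942e+00,  3.00398037e-01,  1.52152586e+00, -3.35218412e-06,
        1.32072513e+00, -6.65867556e-02]), 'joint_vel': array([-4.09762388e-04, -7.12899311e-06, -2.68605413e-03, -8.44132937e-04,
        5.74119434e-04, -6.10918463e-04]), 'tau': array([ 4.07457683e-04, -5.32643831e+01, -3.53274000e+01,  7.08956877e-02,
        2.35681218e-02, -5.64030188e-05]), 'ee_pos': array([0.14227557, 0.53104901, 0.22694976]), 'eef_rot': array([-3.14053840e+00, -6.70489825e-05,  2.87979330e+00]), 'force': array([ 0.10578049, -0.32676683, -0.05560186]), 'moment': array([-0.05898355,  0.00520652, -0.00048157]), 'grip_width': 0.0939553894843813} 0.022
```

View pics/s0.png

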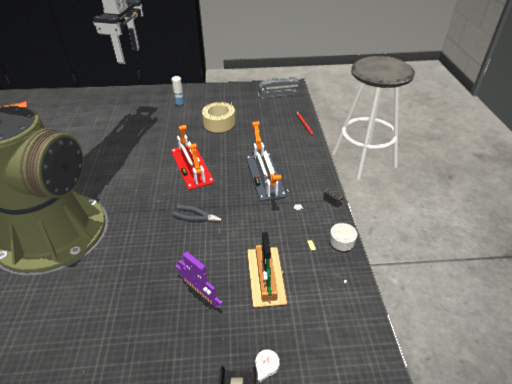

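View pics/t0.png

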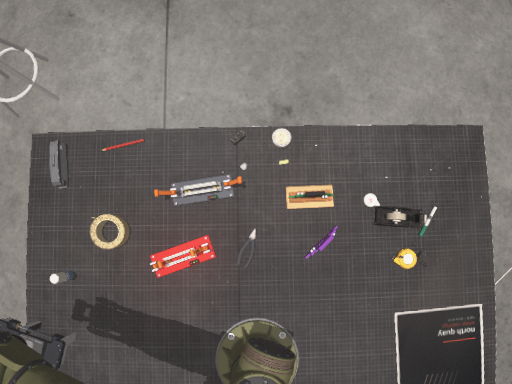

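The side view shows the dock near (267,172), its levers near (257,132) and (277,183), and the board in its rest near (266,270). In the top view the dock is at (202,190) and the rest at (310,196). I'll zoom in on both.

Run:
```python
import cv2,numpy as np
t=cv2.imread('pics/t0.png');s=cv2.imread('pics/s0.png')
a=cv2.resize(t[165:220,145:255],None,fx=7,fy=7,interpolation=cv2.INTER_CUBIC)
cv2.imwrite('pics/za.png',a)
b=cv2.resize(t[175:220,275:345],None,fx=7,fy=7,interpolation=cv2.INTER_CUBIC)
c=cv2.resize(s[115:205,235:300],None,fx=6,fy=6,interpolation=cv2.INTER_CUBIC)
d=cv2.resize(s[225:310,235:300],None,fx=6,fy=6,interpolation=cv2.INTER_CUBIC)
cv2.imwrite('pics/zb.png',b)
h=max(c.shape[0],d.shape[0]);o=np.zeros((h,780,3),np.uint8);o[:c.shape[0],:390]=c;o[:d.shape[0],390:]=d
cv2.imwrite('pics/zc.png',o)
```

```text
(no output)
```

View pics/za.png

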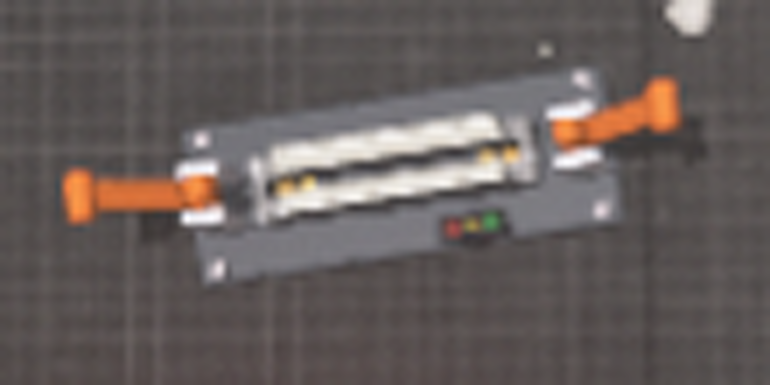

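View pics/zb.png

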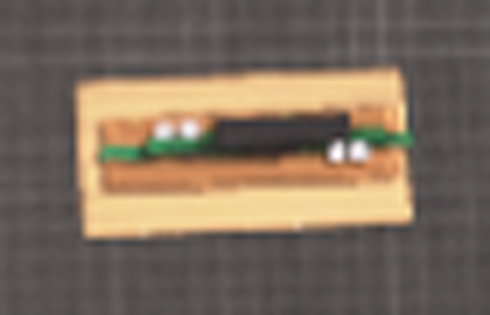

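View pics/zc.png

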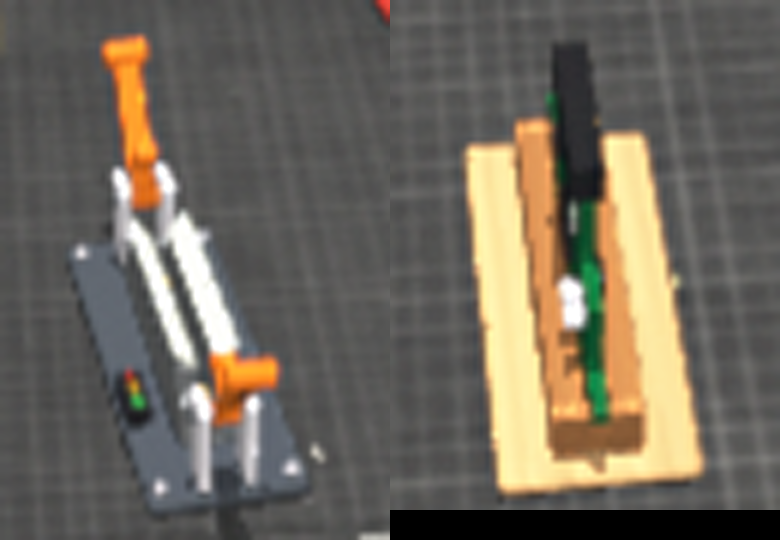

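Run:
```python
from h import *
T=lambda x,y:(145+(x+.5)/7-.5,165+(y+.5)/7-.5)
S=lambda x,y:(235+(x+.5)/6-.5,115+(y+.5)/6-.5)
P=[]
for n,a,b in [('LB',(82,252),(216,268)),('RB',(160,487),(601,208)),('RT',(291,467),(581,78))]:
    print(n,tri(S(*a),T(*b)))
q=[onz('top',*T(*p),.009)[:2] for p in [(201,138),(216,268),(581,78),(601,208)]]
q=np.array(q);print(q,q.mean(0))
d=(q[0]+q[1]-q[2]-q[3]);print('yaw',np.arctan2(-d[0],d[1]),np.linalg.norm(d)/2)
# base mask outline
im=np.load('pics/t0.npy').astype(int)
hsv=cv2.cvtColor(np.load('pics/t0.npy'),cv2.COLOR_RGB2HSV)
r,g,b=im[...,0],im[...,1],im[...,2]
m=((b-r>8)&(b>70)).astype(np.uint8); m[:165]=0;m[220:]=0;m[:,:150]=0;m[:,255:]=0
m=cv2.morphologyEx(m,cv2.MORPH_CLOSE,np.ones((9,9)))
cs=max(cv2.findContours(m,0,2)[0],key=cv2.contourArea)
print(cv2.minAreaRect(cs))
box=cv2.boxPoints(cv2.minAreaRect(cs)); w=np.array([onz('top',*p,.008)[:2] for p in box]);print(w,w.mean(0),[np.linalg.norm(w[i]-w[i-1]) for i in range(4)])
# rest
m=((r>170)&(b<170)&(r-b>50)).astype(np.uint8); m[:170]=0;m[225:]=0;m[:,:275]=0;m[:,345:]=0
m=cv2.morphologyEx(m,cv2.MORPH_CLOSE,np.ones((11,11)))
cs=max(cv2.findContours(m,0,2)[0],key=cv2.contourArea)
box=cv2.boxPoints(cv2.minAreaRect(cs)); w=np.array([onz('top',*p,.008)[:2] for p in box]);print('rest',w,w.mean(0),[np.linalg.norm(w[i]-w[i-1]) for i in range(4)])
# grip bar: top (zb scale7 off 275,175) corners approx
B=lambda x,y:(275+(x+.5)/7-.5,175+(y+.5)/7-.5)
for p in [(216,125),(350,113),(352,140),(216,150)]: print(onz('top',*B(*p),.114))
```

```text
LB (array([0.49002961, 0.24955363, 0.00707259]), np.float64(0.0005117843259222794))
RB (array([0.51427674, 0.07428484, 0.00762288]), np.float64(0.0007785474919603781))
RT (array([0.57346961, 0.08271908, 0.00756929]), np.float64(7.474259097553866e-05))
[[0.54905784 0.25631277]
 [0.48962786 0.24912866]
 [0.57322042 0.08261756]
 [0.51375316 0.07419077]] [0.53141482 0.16556244]
yaw 0.13763065625868898 0.17598064982402983Traceback (most recent call last):
  File "<stdin>", line 16, in <module>
ValueError: max() iterable argument is empty
```

Run:
```python
from h import *
im=np.load('pics/t0.npy').astype(int)
r,g,b=im[...,0],im[...,1],im[...,2]
m=((r-b>40)).astype(np.uint8); m[:170]=0;m[225:]=0;m[:,:275]=0;m[:,345:]=0
m=cv2.morphologyEx(m,cv2.MORPH_CLOSE,np.ones((11,11)))
cs=max(cv2.findContours(m,0,2)[0],key=cv2.contourArea)
box=cv2.boxPoints(cv2.minAreaRect(cs)); w=np.array([onz('top',*p,.008)[:2] for p in box]);print('rest',w,w.mean(0),[np.linalg.norm(w[i]-w[i-1]) for i in range(4)])
B=lambda x,y:(275+(x+.5)/7-.5,175+(y+.5)/7-.5)
for p in [(216,125),(350,113),(352,140),(216,150)]: print('bar',onz('top',*B(*p),.114))
# bar in side: zc right part off 390 ->(235,225) scale6: top face corners
S=lambda x,y:(235+(x-390+.5)/6-.5,225+(y+.5)/6-.5)
for p in [(554,45),(584,45),(567,148),(600,148)]: print('barS',onz('side',*S(*p),.114))
# wood corners side
for p in [(466,146),(645,134),(702,472),(500,492)]: print('restS',onz('side',*S(*p),.008))
# predicted dock points check
c=np.array([.5317,.1660]);y=.1376
def W(dx,dy,z): return [c[0]+dx*np.cos(y)-dy*np.sin(y),c[1]+dx*np.sin(y)+dy*np.cos(y),z]
z=np.load('pics/t0.npy')[...,::-1].copy(); s=np.load('pics/s0.npy')[...,::-1].copy()
z=cv2.resize(z[165:220,145:255],None,fx=7,fy=7,interpolation=cv2.INTER_CUBIC)
s=cv2.resize(s[115:205,235:300],None,fx=6,fy=6,interpolation=cv2.INTER_CUBIC)
for X in [W(sx*.037,sy*.098,.008) for sx in(1,-1) for sy in(1,-1)]+[W(0,sy*.041,.021) for sy in(1,-1)]+[W(0,sy*.082,.043) for sy in (1,-1)]+[W(0,sy*(.082+.068*np.sin(.64)),.043+.068*np.cos(.64)) for sy in(1,-1)]:
    u=proj('top',X);p=((u-[145,165]+.5)*7-.5).round().astype(int);cv2.circle(z,tuple(map(int,p)),3,(255,0,255),-1)
    u=proj('side',X);p=((u-[235,115]+.5)*6-.5).round().astype(int);cv2.circle(s,tuple(map(int,p)),3,(255,0,255),-1)
o=np.zeros((540,800,3),np.uint8)
cv2.imwrite('pics/zd.png',z);cv2.imwrite('pics/ze.png',s)
```

```text
rest [[ 0.5367288  -0.099558  ]
 [ 0.54115256 -0.25038618]
 [ 0.4689757  -0.25084388]
 [ 0.46493409 -0.10098593]] [ 0.50294779 -0.1754435 ] [np.float64(0.07180890184335073), np.float64(0.15089304637023918), np.float64(0.07217831148957315), np.float64(0.14991244492260095)]
bar [ 0.50497329 -0.14836572  0.114     ]
bar [ 0.50888522 -0.20405622  0.114     ]
bar [ 0.49769554 -0.20444571  0.114     ]
bar [ 0.49465557 -0.14801899  0.114     ]
barS [ 0.49797047 -0.15227901  0.114     ]
barS [ 0.508123   -0.15310701  0.114     ]
barS [ 0.49848793 -0.19775456  0.114     ]
barS [ 0.50919161 -0.19862103  0.114     ]
restS [ 0.46803479 -0.10422456  0.008     ]
restS [ 0.53688532 -0.10381995  0.008     ]
restS [ 0.53970967 -0.25291963  0.008     ]
restS [ 0.47124884 -0.25517103  0.008     ]
```

View pics/zd.png

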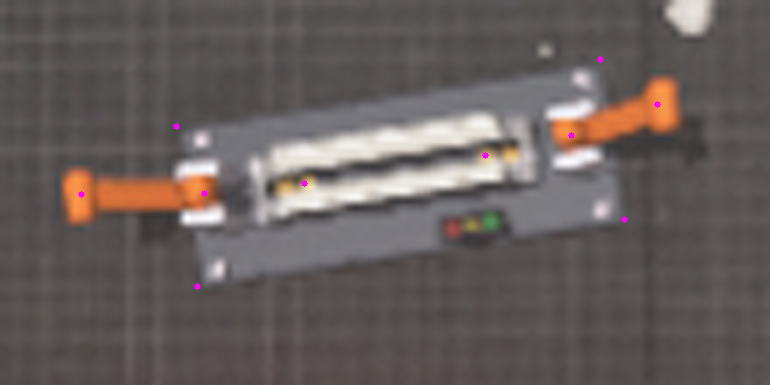

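View pics/ze.png

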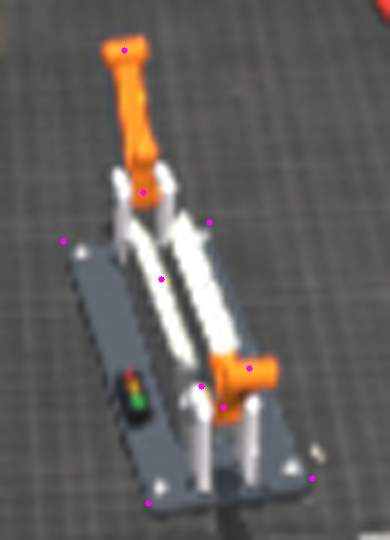

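Both methods give nearly the same poses. The projected dock points, including hinges and lever tips, land on the image. Dock ≈ (0.5317, 0.1660), yaw 0.138. Board ≈ (0.5025, -0.176), yaw about 0.03.

```bash
cat >> h.py <<'E'
def to(x,y,z,yaw):
    o=ctrl.get_obs();p=o['ee_pos'];rx,ry,rz=o['eef_rot']
    from scipy.spatial.transform import Rotation as Ro
    R=Ro.from_euler('xyz',[rx,ry,rz]).as_matrix()
    sp=-(yaw-rz); sp=(sp+np.pi)%(2*np.pi)-np.pi
    print('tool mm',(R.T@(np.array([x,y,z])-p)*1000).round(2),'spin',round(sp,4),'| pose',p.round(4),o['eef_rot'].round(4),'t',round(o['time_s'],2),'F',o['force'].round(2),'w',round(o['grip_width']*1000,2))
E
python3 -m creep '{"xyz":[[0,0,0],[0,0,0],[0,0,0],[0,0,0],[0,0,0]],"spin":[0.18,0.18,0.18,0.18,0.18]}' 40
python3 -m creep '{"xyz":[[0,0,0],[0,0,0],[0,0,0]],"spin":[0.18,0.18,0.02]}'
python3 -c "
from h import *
to(.5025,-.176,.227,np.pi/2+.03)"
```

```text
time_s: 0.72
ee_pos: [0.1423, 0.5311, 0.2271]
eef_rot: [-3.141, 0.001, 1.974]
force: [0.4, 0.1, 0.5]
grip_width: 0.0477
time_s: 1.1
ee_pos: [0.1423, 0.5312, 0.2272]
eef_rot: [-3.141, 0.001, 1.6]
force: [0.9, 0.8, -1.0]
grip_width: 0.0401
tool mm [-7.1736e+02  3.3942e+02  4.6000e-01] spin -0.0008 | pose [0.1423 0.5312 0.2272] [-3.1414e+00  5.0000e-04  1.6000e+00] t 1.1 F [ 0.95  0.77 -0.97] w 40.14
```

```bash
python3 -m creep '{"xyz":[[-30,14,0],[-50,24,0],[-50,24,0],[-50,24,0],[-50,24,0]],"spin":[0,0,0,0,0]}'
python3 -m creep '{"xyz":[[-50,24,0],[-50,24,0],[-50,24,0],[-50,24,0],[-50,24,0]],"spin":[0,0,0,0,0]}'
python3 -m creep '{"xyz":[[-50,24,0],[-50,24,0],[-50,24,0],[-50,23,0],[-37,13,0]],"spin":[0,0,0,0,0]}'
python3 -c "
from h import *
to(.5025,-.176,.227,np.pi/2+.03)"
```

```text
time_s: 1.72
ee_pos: [0.2594, 0.3029, 0.2275]
eef_rot: [3.141, -0.0, 1.604]
force: [1.3, 0.2, 0.4]
grip_width: 0.0402
time_s: 2.35
ee_pos: [0.3867, 0.0563, 0.2276]
eef_rot: [3.141, -0.0, 1.604]
force: [0.1, 0.4, -0.9]
grip_width: 0.0403
time_s: 2.98
ee_pos: [0.5015, -0.1777, 0.227]
eef_rot: [-3.141, -0.0, 1.603]
force: [0.8, 0.5, -0.2]
grip_width: 0.0401
tool mm [1.63 1.06 0.03] spin 0.0023 | pose [ 0.5015 -0.1777  0.227 ] [-3.1411e+00 -2.0000e-04  1.6031e+00] t 2.98 F [ 0.76  0.47 -0.22] w 40.1
```

```bash
python3 -m creep '{"xyz":[[1.6,1,30],[0,0,40],[0,0,35],[0,0,15],[0,0,0]],"spin":[0,0,0,0,0]}'
python3 -c "
from h import *
to(.5025,-.176,.107,np.pi/2+.03)
a=snap('side','s1');b=snap('top','t1')
a=cv2.resize(a[200:310,210:320],None,fx=5,fy=5);b=cv2.resize(b[160:225,275:345],None,fx=4,fy=4)
o=np.zeros((550,800,3),np.uint8);o[:,:550]=a;o[:260,550:800]=b[:,:250]
cv2.imwrite('pics/z1.png',o[...,::-1])"
```

```text
time_s: 3.6
ee_pos: [0.5018, -0.174, 0.1073]
eef_rot: [-3.141, -0.0, 1.601]
force: [-0.7, 0.1, -0.2]
grip_width: 0.04
tool mm [-2.06  0.59  0.27] spin 0.0006 | pose [ 0.5018 -0.174   0.1073] [-3.1406e+00 -4.0000e-04  1.6014e+00] t 3.6 F [-0.67  0.07 -0.17] w 40.03
```

View pics/z1.png

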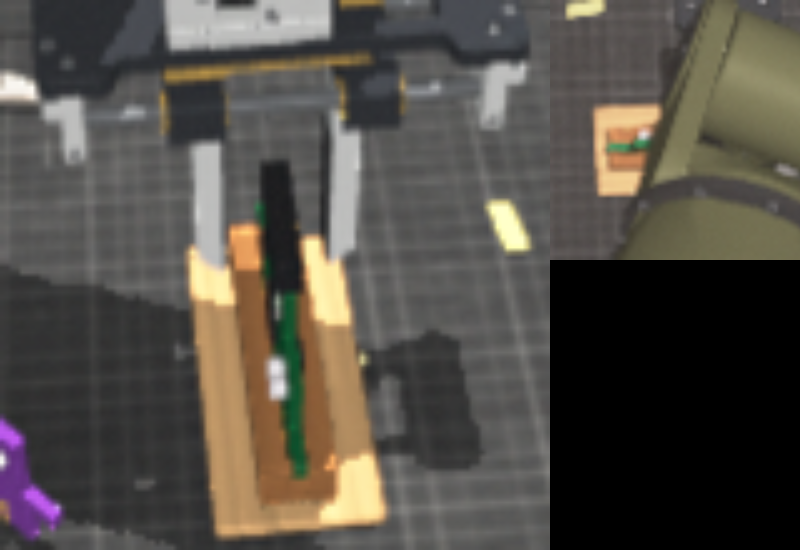

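The bar (around (282,225)) is between the fingers (209 and 343), so I'll close on it and lift.

```bash
python3 -m creep '{"xyz":[[0,0,0],[0,0,0],[0,0,0],[0,0,0],[0,0,0]],"spin":[0,0,0,0,0]}' 0 25
python3 -m creep '{"xyz":[[0,0,-2],[0,0,-4],[0,0,-8],[0,0,-10],[0,0,-10]],"spin":[0,0,0,0,0]}'
python3 -m creep '{"xyz":[[0,0,-20],[0,0,-30],[0,0,-26],[0,0,-15],[0,0,0]],"spin":[0,0,0,0,0]}'
python3 -c "
from h import *
a=snap('side','s2');b=snap('top','t2')
a=cv2.resize(a[170:320,200:330],None,fx=4,fy=4)
cv2.imwrite('pics/z2.png',a[...,::-1])
c=(.5317,.1660)
to(.5317,.1660,.2270,np.pi/2+.1376)"
```

```text
time_s: 4.32
ee_pos: [0.5023, -0.1741, 0.1078]
eef_rot: [3.141, 0.0, 1.6]
force: [2.0, 0.4, 2.6]
grip_width: 0.012
time_s: 4.95
ee_pos: [0.5017, -0.174, 0.1423]
eef_rot: [-3.141, 0.0, 1.6]
force: [0.2, 0.4, -3.0]
grip_width: 0.0116
time_s: 5.58
ee_pos: [0.502, -0.1741, 0.2332]
eef_rot: [3.141, 0.001, 1.6]
force: [-0.6, 0.6, -3.8]
grip_width: 0.0115
tool mm [338.87  39.96   4.66] spin -0.1086 | pose [ 0.5016 -0.1739  0.2315] [-3.1402e+00 -6.0000e-04  1.5998e+00] t 5.67 F [ 0.11 -0.43 -3.76] w 11.67
```

View pics/z2.png

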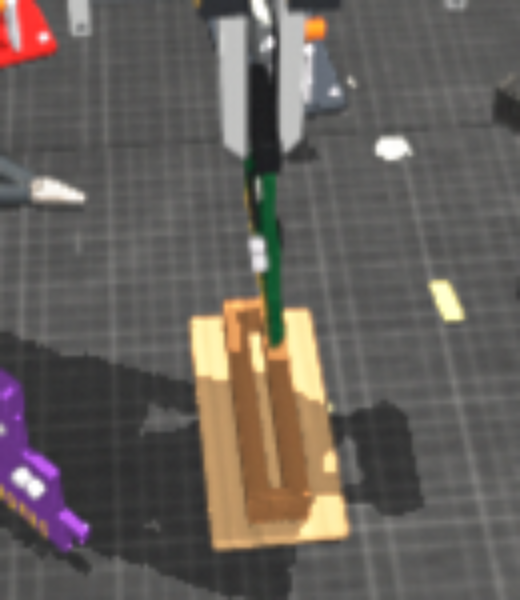

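```bash
python3 - <<'E'
from h import *
for uv in [(269,255.5),(269.5,256)]:
    c,d=ray('side',*uv); s=(.502-c[0])/d[0]; print(onz('side',*uv,.1315), c+d*s)
E
python3 -m creep '{"xyz":[[20,3,0],[45,6,0],[50,6,0],[50,6,0],[50,6,0]],"spin":[0,0,0,0,0]}'
python3 -m creep '{"xyz":[[50,6,0],[40,4,0],[25,2,0],[10,1,0],[0,0,0]],"spin":[0,0,0,0,0]}'
python3 -m creep '{"xyz":[[0,0,0],[0,0,0],[0,0,0]],"spin":[-0.05,-0.0586,0]}'
python3 -c "
from h import *
a=snap('side','s3');b=snap('top','t3')
a=cv2.resize(a[60:210,220:320],None,fx=4,fy=4)
cv2.imwrite('pics/z3.png',a[...,::-1])
to(.5317,.1660,.2270,np.pi/2+.1376)"
```

```text
[ 0.50503516 -0.22831738  0.1315    ] [ 0.502      -0.25641413  0.16589341]
[ 0.50585214 -0.2295768   0.1315    ] [ 0.502      -0.26459782  0.17448104]
time_s: 6.3
ee_pos: [0.5222, 0.0443, 0.2318]
eef_rot: [-3.14, -0.0, 1.6]
force: [0.3, -0.8, -3.8]
grip_width: 0.0116
time_s: 6.92
ee_pos: [0.5318, 0.1673, 0.232]
eef_rot: [-3.141, 0.0, 1.601]
force: [-0.8, -0.5, -3.0]
grip_width: 0.0121
time_s: 7.3
ee_pos: [0.5321, 0.1661, 0.2324]
eef_rot: [-3.141, 0.0, 1.707]
force: [0.1, -0.2, -2.9]
grip_width: 0.012
tool mm [-0.35 -0.43  5.41] spin -0.0021 | pose [0.5321 0.1664 0.2324] [-3.1415e+00  1.0000e-04  1.7063e+00] t 7.4 F [-0.23  0.12 -1.95] w 12.09
```

View pics/z3.png

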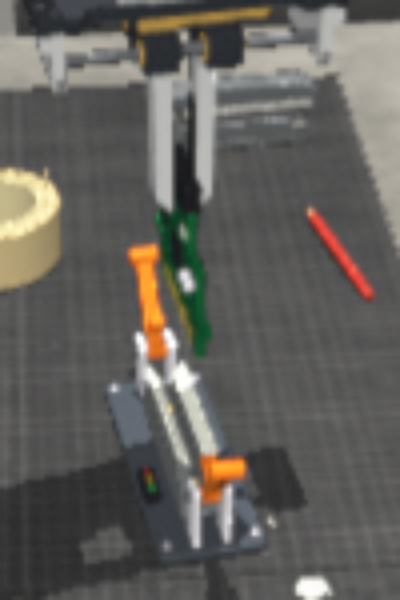

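View pics/t3.png

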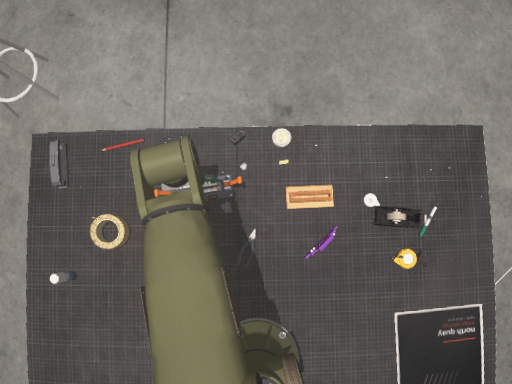

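Run:
```python
from h import *
o=ctrl.get_obs();p=o['ee_pos'];yw=o['eef_rot'][2]-np.pi/2
a=np.load('pics/s3.npy');k=8
u0,v0=250,105
z=cv2.resize(a[v0:v0+55,u0:u0+45],None,fx=k,fy=k,interpolation=cv2.INTER_CUBIC)[...,::-1].copy()
z2=z.copy()
for off,col in [(-2.2,(0,0,255)),(0,(255,0,255))]:
  for bx,by,bz in [(0,-55,0),(0,55,0),(0,-70,24),(0,-70,32),(0,-52,32),(0,-52,62),(0,-30,62),(6,-28,86),(-6,-28,86)]:
    X=np.array([bx,by+off])/1000; c,s=np.cos(yw),np.sin(yw)
    W=[p[0]+c*X[0]-s*X[1],p[1]+s*X[0]+c*X[1],p[2]-.0993+bz/1000]
    u=proj('side',W);q=((u-[u0,v0]+.5)*k-.5).round().astype(int);cv2.circle(z2,tuple(map(int,q)),3,col,-1)
cv2.imwrite('pics/z4.png',np.hstack([z,z2]))
```

```text
(no output)
```

View pics/z4.png

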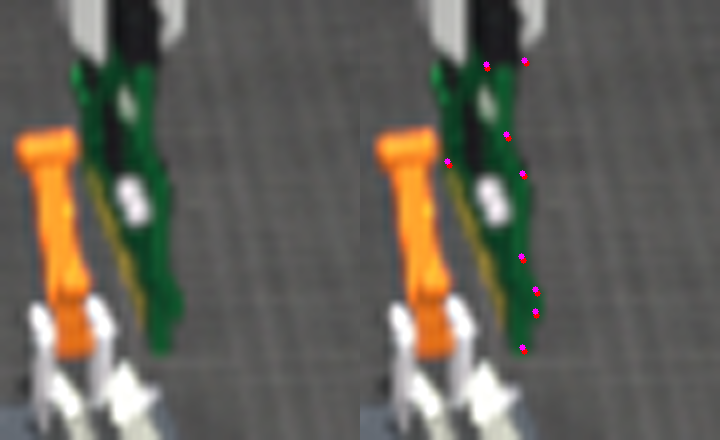

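```bash
python3 -m creep '{"xyz":[[1.2,-0.4,15],[0,0,25],[0,0,20],[0,0,10],[0,0,0]],"spin":[-0.002,0,0,0,0]}'
python3 -c "
from h import *
a=snap('side','s5')
a=cv2.resize(a[105:210,235:305],None,fx=6,fy=6,interpolation=cv2.INTER_CUBIC)[:600]
cv2.imwrite('pics/z5.png',a[...,::-1])
to(.5315,.1675,.1620,np.pi/2+.1376)"
```

```text
time_s: 8.02
ee_pos: [0.5313, 0.1681, 0.1617]
eef_rot: [-3.14, 0.0, 1.71]
force: [-0.0, -0.5, -2.4]
grip_width: 0.0116
tool mm [-0.63 -0.18  0.57] spin 0.0019 | pose [0.5316 0.1681 0.1626] [3.1415 0.     1.7103] t 8.07 F [-0.9   0.53 -1.74] w 11.85
```

View pics/z5.png

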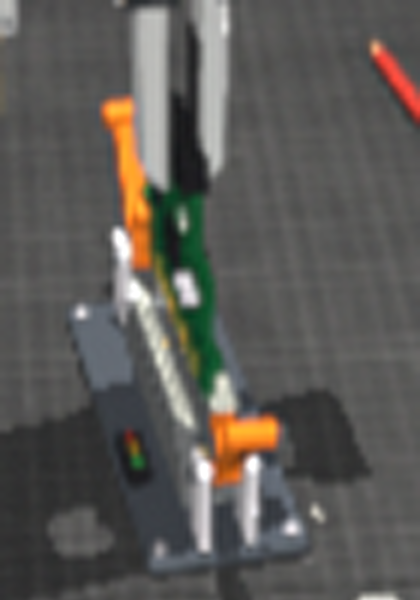

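The board is held just above the slot and lines up with the lips. I'll lower it gently and watch the force.

```bash
python3 -m creep '{"xyz":[[-0.4,0,5],[0,0,5],[0,0,5],[0,0,4],[0,0,0]],"spin":[0,0,0,0,0]}'
python3 -c "
from h import *
to(.5315,.1675,.1180,np.pi/2+.1376);print(ctrl.get_obs()['moment'])"
```

```text
time_s: 8.7
ee_pos: [0.5315, 0.1677, 0.1431]
eef_rot: [-3.141, 0.0, 1.71]
force: [0.6, -0.4, -2.2]
grip_width: 0.012
tool mm [-0.2   0.03 25.12] spin 0.002 | pose [0.5315 0.1677 0.1431] [-3.1411e+00  1.0000e-04  1.7104e+00] t 8.7 F [ 0.56 -0.35 -2.23] w 12.04
[-0.07024061  0.06713924 -0.01407407]
```

```bash
python3 -m creep '{"xyz":[[0,0,4],[0,0,4],[0,0,4],[0,0,3],[0,0,0]],"spin":[0,0,0,0,0]}'
python3 -c "
from h import *
to(.5315,.1675,.1180,np.pi/2+.1376);print(ctrl.get_obs()['moment'])"
```

```text
time_s: 9.32
ee_pos: [0.5315, 0.1677, 0.1282]
eef_rot: [-3.141, 0.0, 1.71]
force: [-0.1, 0.8, -3.5]
grip_width: 0.0119
tool mm [-0.22  0.   10.16] spin 0.002 | pose [0.5315 0.1677 0.1282] [-3.1411  0.      1.7104] t 9.32 F [-0.11  0.77 -3.48] w 11.89
[-0.09501957  0.01293004  0.00310872]
```

```bash
python3 -m creep '{"xyz":[[0,0,3],[0,0,2],[0,0,2],[0,0,1.5],[0,0,0]],"spin":[0,0,0,0,0]}'
python3 -m creep '{"xyz":[[0,0,1],[0,0,0.5],[0,0,0]],"spin":[0,0,0]}'
python3 -c "
from h import *
to(.5315,.1675,.1180,np.pi/2+.1376);print(ctrl.get_obs()['moment'])
a=snap('side','s6')
a=cv2.resize(a[105:210,235:305],None,fx=6,fy=6,interpolation=cv2.INTER_CUBIC)[:600]
cv2.imwrite('pics/z6.png',a[...,::-1])"
```

```text
time_s: 9.95
ee_pos: [0.5316, 0.1677, 0.1199]
eef_rot: [-3.142, -0.0, 1.71]
force: [-0.0, -0.5, -1.8]
grip_width: 0.0116
time_s: 10.32
ee_pos: [0.5316, 0.1677, 0.1185]
eef_rot: [3.141, -0.0, 1.71]
force: [-0.7, 0.9, -0.4]
grip_width: 0.0116
tool mm [-0.23 -0.14  0.52] spin 0.002 | pose [0.5316 0.1677 0.1185] [ 3.1415 -0.      1.7103] t 10.32 F [-0.67  0.91 -0.35] w 11.56
[-0.00710589  0.17434785 -0.00436992]
```

View pics/z6.png

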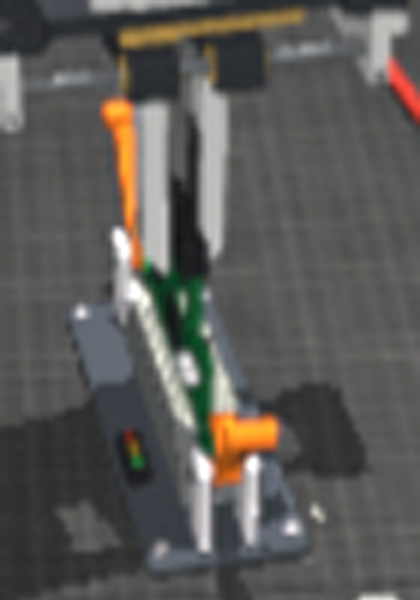

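The board now rests on the pins. I'll release it, rise, and go outside the left lever.

```bash
python3 -m creep '{"xyz":[[0,0,0],[0,0,0],[0,0,0],[0,0,0]],"spin":[0,0,0,0]}' 40
python3 -m creep '{"xyz":[[0,0,-10],[0,0,-20],[0,0,-25],[0,0,-15],[0,0,0]],"spin":[0,0,0,0,0]}'
python3 -m creep '{"xyz":[[30,0,0],[45,0,0],[45,0,0],[26,0,0],[0,0,0]],"spin":[0,0,0,0,0]}' 0 20
python3 -c "
from h import *
def dk(x,y):
    c,s=np.cos(.1376),np.sin(.1376);return .5317+c*x-s*y,.1660+s*x+c*y
to(*dk(0,.147),.1175,np.pi/2+.1376)
a=snap('side','s7');b=snap('top','t7')
a=cv2.resize(a[75:205,220:320],None,fx=4,fy=4,interpolation=cv2.INTER_CUBIC)
b=cv2.resize(b[150:230,140:240],None,fx=4,fy=4,interpolation=cv2.INTER_CUBIC)
o=np.zeros((520,800,3),np.uint8);o[:,:400]=a;o[:320,400:]=b
cv2.imwrite('pics/z7.png',o[...,::-1])"
```

```text
time_s: 10.88
ee_pos: [0.5316, 0.1677, 0.1185]
eef_rot: [3.142, 0.0, 1.71]
force: [0.2, -0.6, 0.7]
grip_width: 0.0399
time_s: 11.5
ee_pos: [0.5319, 0.1678, 0.1895]
eef_rot: [3.14, -0.0, 1.71]
force: [-0.4, 0.5, -0.6]
grip_width: 0.04
time_s: 12.12
ee_pos: [0.5105, 0.3135, 0.1871]
eef_rot: [-3.14, 0.001, 1.713]
force: [0.2, -0.3, -0.8]
grip_width: 0.0009
tool mm [-1.95  0.92 69.61] spin 0.0042 | pose [0.5105 0.3135 0.1871] [-3.1399e+00  5.0000e-04  1.7126e+00] t 12.12 F [ 0.21 -0.34 -0.76] w 0.9
```

View pics/z7.png

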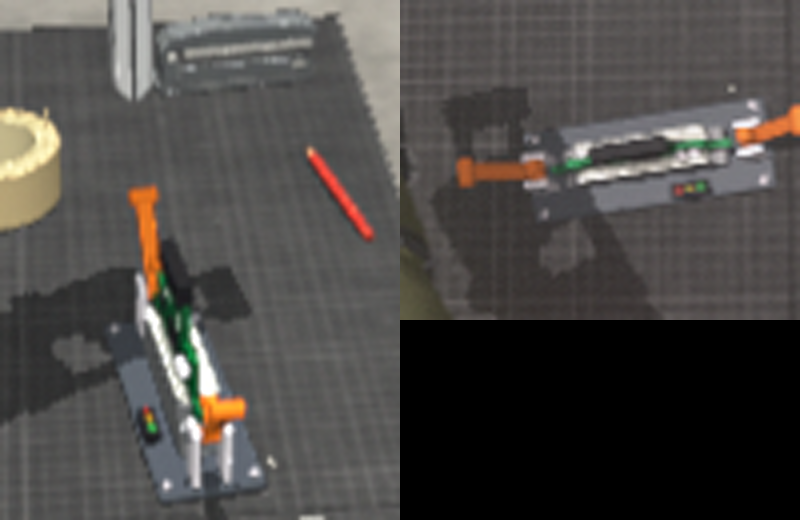

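The board stands in the slot, with the bar at about (630,150) in the right panel. I'll lower the closed fingers outside the left lever, then feel for contact.

```bash
cat >> h.py <<'E'
def lev(side):
    o=ctrl.get_obs();p=o['ee_pos'];c,s=np.cos(.1376),np.sin(.1376)
    d=p[:2]-[.5317,.1660];X=[c*d[0]+s*d[1],-s*d[0]+c*d[1]]
    f=o['force'];fy=-s*f[0]+c*f[1]; fx=c*f[0]+s*f[1]
    yr=side*X[1]-.014 # roll centre if touching
    q=np.arcsin(np.clip((yr-.082)/.068,-1,1))+.5
    zr=.043+.068*np.cos(q-.5)
    print('dock mm',np.round(np.array(X)*1000,2),'tipz',round(p[2]*1000-22,2),'rollz',round(zr*1000,1),'q~',round(q,3),'Fx,Fy,Fz',round(fx,2),round(fy,2),round(f[2],2),'yaw',round(o['eef_rot'][2],4),'t',round(o['time_s'],2))
E
python3 -m creep '{"xyz":[[-1,0.9,10],[0,0,25],[0,0,20],[0,0,14.5],[0,0,0]],"spin":[0.004,0,0,0,0]}'
python3 -m creep '{"xyz":[[-3,0,0],[-3,0,0],[-1,0,0],[0,0,0]],"spin":[0,0,0,0]}'
python3 -c "
from h import *
lev(1)"
```

```text
time_s: 12.85
ee_pos: [0.5121, 0.3108, 0.1179]
eef_rot: [-3.14, 0.001, 1.706]
force: [0.1, -0.2, 0.1]
grip_width: 0.0004
time_s: 13.35
ee_pos: [0.5133, 0.3045, 0.1192]
eef_rot: [3.141, -0.0, 1.706]
force: [-0.0, 0.0, -0.4]
grip_width: 0.0002
dock mm [  0.77 139.69] tipz 97.21 rollz 95.1 q~ 1.198 Fx,Fy,Fz -0.04 0.04 -0.45 yaw 1.7063 t 13.35
```

```bash
python3 -m creep '{"xyz":[[-1,0,2],[-1,0,0],[-1,0,0],[0,0,0]],"spin":[0,0,0,0]}'
python3 -c "
from h import *
lev(1)"
python3 -m creep '{"xyz":[[-1,0,0],[-1,0,0],[-1,0,0],[0,0,0]],"spin":[0,0,0,0]}'
python3 -c "
from h import *
lev(1)"
```

```text
time_s: 13.85
ee_pos: [0.5135, 0.302, 0.117]
eef_rot: [3.142, -0.001, 1.707]
force: [-0.4, 3.7, -0.3]
grip_width: 0.0004
dock mm [  0.61 137.21] tipz 95.01 rollz 97.1 q~ 1.151 Fx,Fy,Fz 0.11 3.74 -0.34 yaw 1.7066 t 13.85
time_s: 14.35
ee_pos: [0.514, 0.3001, 0.1181]
eef_rot: [3.14, -0.003, 1.707]
force: [-4.6, 10.8, 7.5]
grip_width: 0.0005
dock mm [  0.86 135.24] tipz 96.14 rollz 98.5 q~ 1.115 Fx,Fy,Fz -3.08 11.37 7.52 yaw 1.7068 t 14.35
```

```bash
python3 -m creep '{"xyz":[[-2,0,-1.8],[-2,0,-1.4],[-2,0,-1.2],[-2,0,-1.1],[-2,0,-1]],"spin":[0,0,0,0,0]}'
python3 -c "
from h import *
lev(1)"
```

```text
time_s: 14.98
ee_pos: [0.5155, 0.2902, 0.125]
eef_rot: [3.14, -0.003, 1.707]
force: [-3.8, 9.8, 8.2]
grip_width: 0.0003
dock mm [  0.94 125.22] tipz 102.97 rollz 104.4 q~ 0.944 Fx,Fy,Fz -2.42 10.27 8.15 yaw 1.7069 t 14.97
```

```bash
python3 -m creep '{"xyz":[[1,0,0],[0,0,4],[-1,0,0],[-1,0,0]],"spin":[0,0,0,0]}'
python3 -c "
from h import *
lev(1)"
python3 -m creep '{"xyz":[[-2,0,-0.9],[-2,0,-0.8],[-2,0,-0.7],[-2,0,-0.6],[-2,0,-0.6]],"spin":[0,0,0,0,0]}'
python3 -c "
from h import *
lev(1)"
```

```text
time_s: 15.48
ee_pos: [0.5159, 0.2887, 0.1203]
eef_rot: [3.14, -0.002, 1.707]
force: [-1.3, 9.0, 7.8]
grip_width: 0.0004
dock mm [  1.15 123.67] tipz 98.3 rollz 105.1 q~ 0.919 Fx,Fy,Fz -0.01 9.12 7.79 yaw 1.7067 t 15.47
time_s: 16.1
ee_pos: [0.5172, 0.2783, 0.1237]
eef_rot: [3.14, -0.001, 1.707]
force: [-0.0, 5.6, 5.1]
grip_width: 0.0007
dock mm [  1.06 113.26] tipz 101.65 rollz 108.8 q~ 0.757 Fx,Fy,Fz 0.73 5.54 5.15 yaw 1.7066 t 16.1
```

```bash
python3 -m creep '{"xyz":[[-2,0,-0.8],[-2,0,-0.7],[-2,0,-0.6],[-2,0,-0.6],[-2,0,-0.5]],"spin":[0,0,0,0,0]}'
python3 -c "
from h import *
lev(1)"
python3 -m creep '{"xyz":[[-2,0,-0.5],[-2,0,-0.4],[-2,0,-0.3],[-2,0,-0.2],[-2,0,-0.1]],"spin":[0,0,0,0,0]}'
python3 -c "
from h import *
lev(1)"
```

```text
time_s: 16.73
ee_pos: [0.5186, 0.2681, 0.1266]
eef_rot: [3.14, -0.001, 1.707]
force: [0.9, 4.5, 3.3]
grip_width: 0.0
dock mm [  0.98 102.97] tipz 104.55 rollz 110.6 q~ 0.603 Fx,Fy,Fz 1.51 4.32 3.26 yaw 1.7065 t 16.73
time_s: 17.35
ee_pos: [0.5199, 0.2579, 0.1278]
eef_rot: [3.141, -0.0, 1.706]
force: [2.4, 4.4, 2.3]
grip_width: 0.0001
dock mm [ 0.88 92.68] tipz 105.85 rollz 110.9 q~ 0.451 Fx,Fy,Fz 2.95 4.04 2.34 yaw 1.7064 t 17.35
```

```bash
python3 -m creep '{"xyz":[[-2,0,0],[-2,0,0],[-2,0,0.1],[-2,0,0.2],[-2,0,0.2]],"spin":[0,0,0,0,0]}'
python3 -c "
from h import *
lev(1)"
python3 -m creep '{"xyz":[[-1,0,0.1],[-1,0,0.2],[-1,0,0.2],[-1,0,0.2],[-1,0,0.2]],"spin":[0,0,0,0,0]}'
python3 -c "
from h import *
lev(1)"
```

```text
time_s: 17.98
ee_pos: [0.5209, 0.2479, 0.1272]
eef_rot: [-3.141, 0.0, 1.706]
force: [0.7, 4.6, 3.4]
grip_width: 0.0004
dock mm [ 0.49 82.57] tipz 105.19 rollz 109.7 q~ 0.301 Fx,Fy,Fz 1.31 4.45 3.39 yaw 1.7064 t 17.98
time_s: 18.6
ee_pos: [0.5216, 0.243, 0.1263]
eef_rot: [-3.141, 0.0, 1.706]
force: [-1.5, 3.5, 3.6]
grip_width: 0.0006
dock mm [ 0.52 77.67] tipz 104.3 rollz 108.5 q~ 0.227 Fx,Fy,Fz -0.98 3.62 3.55 yaw 1.7064 t 18.6
```

```bash
python3 -m creep '{"xyz":[[-1,0,0.3],[-1,0,0.3],[-1,0,0.4]],"spin":[0,0,0]}'
python3 -c "
from h import *
lev(1)"
python3 -m creep '{"xyz":[[-1,0,0.3],[-1,0,0.4]],"spin":[0,0]}'
python3 -c "
from h import *
lev(1)"
```

```text
time_s: 18.98
ee_pos: [0.522, 0.24, 0.1253]
eef_rot: [-3.142, 0.0, 1.706]
force: [0.1, 3.4, 2.7]
grip_width: 0.0005
dock mm [ 0.56 74.65] tipz 103.31 rollz 107.6 q~ 0.181 Fx,Fy,Fz 0.52 3.38 2.72 yaw 1.7064 t 18.98
time_s: 19.23
ee_pos: [0.5223, 0.2381, 0.1246]
eef_rot: [3.142, 0.0, 1.706]
force: [-0.8, 3.3, 2.5]
grip_width: 0.0003
dock mm [ 0.56 72.69] tipz 102.63 rollz 106.9 q~ 0.15 Fx,Fy,Fz -0.39 3.39 2.45 yaw 1.7065 t 19.23
```

```bash
python3 -m creep '{"xyz":[[-1,0,0.4],[-1,0,0.4]],"spin":[0,0]}'
python3 -c "
from h import *
lev(1)"
```

```text
time_s: 19.48
ee_pos: [0.5226, 0.2361, 0.1238]
eef_rot: [3.142, -0.0, 1.706]
force: [-0.0, 3.4, 3.7]
grip_width: 0.0003
dock mm [ 0.58 70.69] tipz 101.83 rollz 106.1 q~ 0.119 Fx,Fy,Fz 0.46 3.35 3.74 yaw 1.7064 t 19.48
```

```bash
python3 -m creep '{"xyz":[[-1,0,0.4],[0,0,0]],"spin":[0,0]}'
python3 -m creep '{"xyz":[[-1,0,0.4],[0,0,0]],"spin":[0,0]}'
python3 -c "
from h import *
lev(1)"
```

```text
time_s: 19.73
ee_pos: [0.5227, 0.235, 0.1234]
eef_rot: [-3.142, 0.0, 1.706]
force: [0.5, 2.7, 1.8]
grip_width: 0.0007
time_s: 19.98
ee_pos: [0.5228, 0.2341, 0.123]
eef_rot: [-3.142, 0.0, 1.706]
force: [-0.4, 2.8, 3.4]
grip_width: 0.0005
dock mm [ 0.57 68.65] tipz 101.0 rollz 105.3 q~ 0.086 Fx,Fy,Fz 0.02 2.87 3.43 yaw 1.7063 t 19.98
```

```bash
python3 -m creep '{"xyz":[[-1,0,0.4],[0,0,0]],"spin":[0,0]}'
python3 -c "
from h import *
lev(1)
a=snap('side','s8')
a=cv2.resize(a[75:205,220:320],None,fx=4,fy=4,interpolation=cv2.INTER_CUBIC)
cv2.imwrite('pics/z8.png',a[...,::-1])"
```

```text
time_s: 20.23
ee_pos: [0.523, 0.2331, 0.1226]
eef_rot: [-3.142, 0.0, 1.706]
force: [-0.1, 3.0, 2.3]
grip_width: 0.0005
dock mm [ 0.56 67.69] tipz 100.62 rollz 104.8 q~ 0.071 Fx,Fy,Fz 0.35 2.96 2.32 yaw 1.7064 t 20.23
```

View pics/z8.png

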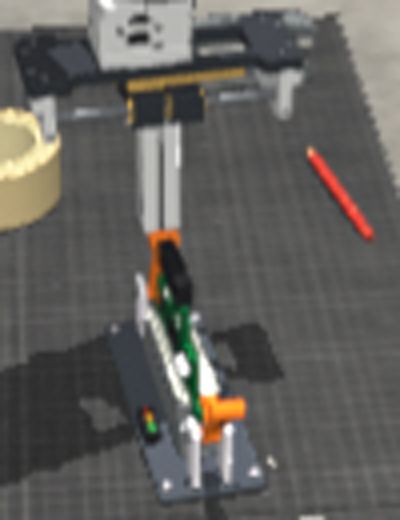

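```bash
python3 -m creep '{"xyz":[[-1,0,0],[0,0,0]],"spin":[0,0]}'
python3 -m creep '{"xyz":[[-1,0,0.2],[0,0,0]],"spin":[0,0]}'
python3 -c "
from h import *
lev(1)"
```

```text
time_s: 20.52
ee_pos: [0.523, 0.2322, 0.1224]
eef_rot: [-3.141, -0.0, 1.706]
force: [0.5, 4.2, 0.5]
grip_width: 0.0004
time_s: 20.78
ee_pos: [0.5231, 0.2313, 0.1221]
eef_rot: [-3.141, -0.0, 1.706]
force: [1.2, 5.2, -0.3]
grip_width: 0.0003
dock mm [ 0.46 65.85] tipz 100.11 rollz 103.9 q~ 0.041 Fx,Fy,Fz 1.89 4.99 -0.27 yaw 1.7064 t 20.77
```

```bash
python3 -m creep '{"xyz":[[-1,0,0.3],[0,0,0]],"spin":[0,0]}'
python3 -c "
from h import *
lev(1)"
```

```text
time_s: 21.02
ee_pos: [0.5232, 0.2305, 0.1219]
eef_rot: [-3.141, -0.001, 1.706]
force: [-0.4, 6.7, -0.9]
grip_width: 0.0005
dock mm [ 0.48 65.04] tipz 99.87 rollz 103.5 q~ 0.027 Fx,Fy,Fz 0.47 6.7 -0.94 yaw 1.7065 t 21.02
```

```bash
python3 -m creep '{"xyz":[[-1,0,0.4],[0,0,0]],"spin":[0,0]}'
python3 -c "
from h import *
lev(1)"
```

```text
time_s: 21.28
ee_pos: [0.5234, 0.2298, 0.1216]
eef_rot: [-3.142, -0.001, 1.706]
force: [1.3, 8.3, 0.2]
grip_width: 0.0003
dock mm [ 0.5  64.31] tipz 99.57 rollz 103.2 q~ 0.015 Fx,Fy,Fz 2.4 8.05 0.21 yaw 1.7065 t 21.27
```

```bash
python3 -m creep '{"xyz":[[-1,0,0.4],[0,0,0]],"spin":[0,0]}'
python3 -c "
from h import *
lev(1)"
```

```text
time_s: 21.52
ee_pos: [0.5235, 0.2291, 0.1213]
eef_rot: [3.141, -0.002, 1.707]
force: [-0.8, 10.5, 0.0]
grip_width: 0.0004
dock mm [ 0.53 63.61] tipz 99.35 rollz 102.8 q~ 0.004 Fx,Fy,Fz 0.63 10.47 0.03 yaw 1.7066 t 21.52
```

```bash
python3 -m creep '{"xyz":[[-1,0,0.4],[0,0,0]],"spin":[0,0]}'
python3 -c "
from h import *
lev(1)"
```

```text
time_s: 21.78
ee_pos: [0.5236, 0.2284, 0.1211]
eef_rot: [3.141, -0.002, 1.707]
force: [-1.2, 13.5, 1.6]
grip_width: 0.0003
dock mm [ 0.54 62.95] tipz 99.09 rollz 102.4 q~ -0.007 Fx,Fy,Fz 0.66 13.55 1.62 yaw 1.7067 t 21.77
```

```bash
python3 -m creep '{"xyz":[[1,0,-0.4],[0,0,0]],"spin":[0,0]}'
python3 -c "
from h import *
lev(1)"
python3 -m creep '{"xyz":[[1,0,-0.4],[0,0,0]],"spin":[0,0]}'
python3 -c "
from h import *
lev(1)
a=snap('side','s9');b=snap('top','t9')
a=cv2.resize(a[125:205,245:300],None,fx=7,fy=7,interpolation=cv2.INTER_CUBIC)
cv2.imwrite('pics/z9.png',a[...,::-1])"
```

```text
time_s: 22.02
ee_pos: [0.5235, 0.2287, 0.1211]
eef_rot: [-3.142, -0.001, 1.707]
force: [0.8, 8.0, -1.1]
grip_width: 0.0003
dock mm [ 0.49 63.22] tipz 99.13 rollz 102.6 q~ -0.003 Fx,Fy,Fz 1.93 7.86 -1.08 yaw 1.7066 t 22.02
time_s: 22.28
ee_pos: [0.5234, 0.2292, 0.1214]
eef_rot: [-3.141, 0.0, 1.706]
force: [0.8, 5.0, -2.3]
grip_width: 0.0
dock mm [ 0.42 63.76] tipz 99.4 rollz 102.9 q~ 0.006 Fx,Fy,Fz 1.51 4.83 -2.27 yaw 1.7065 t 22.27
```

View pics/z9.png

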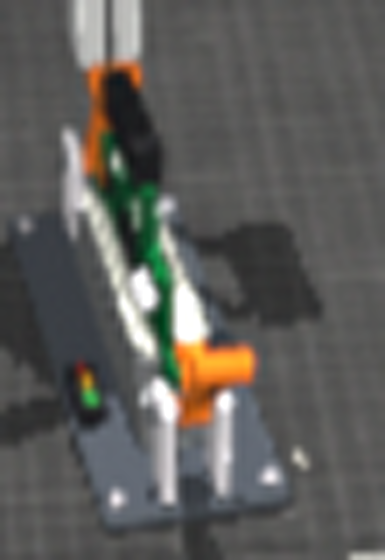

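Resistance rose gradually near q≈0.04, and backing off unloaded quickly. The ear lies outboard of the stop, so pressing one end alone can tip the board a little. I'll leave the left lever here, press the right one, then re-check the left.

```bash
python3 -m creep '{"xyz":[[4,0,0],[8,0,-5],[0,0,-25],[0,0,-25],[0,0,-15]],"spin":[0,0,0,0,0]}'
python3 -c "
from h import *
lev(1)
a=snap('side','s10')
a=cv2.resize(a[125:205,245:300],None,fx=7,fy=7,interpolation=cv2.INTER_CUBIC)
cv2.imwrite('pics/z10.png',a[...,::-1])"
```

```text
time_s: 23.0
ee_pos: [0.522, 0.2414, 0.1933]
eef_rot: [3.14, -0.0, 1.707]
force: [0.5, 0.2, -0.2]
grip_width: 0.0005
dock mm [ 0.78 76.01] tipz 171.26 rollz 108.0 q~ 0.202 Fx,Fy,Fz 0.5 0.17 -0.18 yaw 1.7065 t 23.0
```

View pics/z10.png

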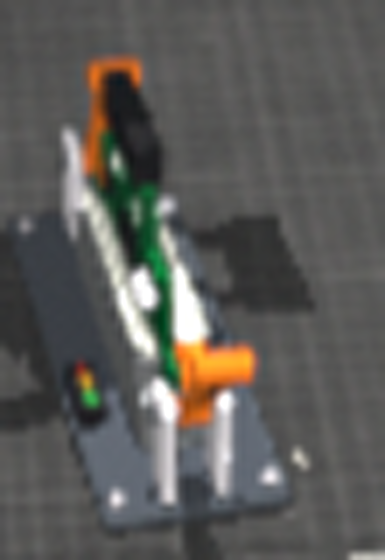

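```bash
python3 -m creep '{"xyz":[[-35,0,0],[-50,0,0],[-50,0,0],[-50,0,0],[-38,0,0]],"spin":[0,0,0,0,0]}'
python3 -m creep '{"xyz":[[0,0,0],[0,0,15],[0,0,25],[0,0,20],[0,0,0]],"spin":[0,0,0,0,0]}'
python3 -c "
from h import *
lev(-1)
to(.5,.1,.1175,np.pi/2+.1376)"
```

```text
time_s: 23.68
ee_pos: [0.5519, 0.0183, 0.1912]
eef_rot: [-3.141, 0.0, 1.706]
force: [1.3, 0.8, -0.1]
grip_width: 0.0004
time_s: 24.3
ee_pos: [0.5509, 0.0213, 0.1296]
eef_rot: [-3.138, -0.001, 1.708]
force: [0.5, 0.4, 0.7]
grip_width: 0.0005
dock mm [  -0.79 -145.95] tipz 107.6 rollz 89.1 q~ 1.325 Fx,Fy,Fz 0.52 0.29 0.73 yaw 1.7078 t 24.3
tool mm [ 84.89 -39.66  12.3 ] spin -0.0006 | pose [0.5509 0.0213 0.1296] [-3.1379e+00 -6.0000e-04  1.7078e+00] t 24.3 F [0.48 0.36 0.73] w 0.47
```

```bash
python3 -m creep '{"xyz":[[2,0.5,8],[2,0,8],[2,0,0],[0,0,0]],"spin":[0,0,0,0]}'
python3 -m creep '{"xyz":[[1,0,0],[1,0,0],[1,0,0],[0,0,0]],"spin":[0,0,0,0]}'
python3 -c "
from h import *
lev(-1)"
```

```text
time_s: 24.8
ee_pos: [0.5518, 0.0263, 0.1159]
eef_rot: [3.141, 0.0, 1.706]
force: [0.1, 0.5, 0.3]
grip_width: 0.0001
time_s: 25.3
ee_pos: [0.5518, 0.0279, 0.1168]
eef_rot: [3.14, 0.002, 1.706]
force: [-2.6, -9.9, 6.9]
grip_width: 0.0007
dock mm [   0.96 -139.54] tipz 94.77 rollz 95.2 q~ 1.195 Fx,Fy,Fz -3.97 -9.4 6.92 yaw 1.7061 t 25.3
```

```bash
python3 -m creep '{"xyz":[[-4,0,0],[0,0,7],[3,0,0],[1,0,0],[0,0,0]],"spin":[0,0,0,0,0]}'
python3 -c "
from h import *
lev(-1)"
python3 -m creep '{"xyz":[[1,0,-0.7],[1,0,-0.7],[1,0,-0.7],[1,0,-0.7],[0,0,0]],"spin":[0,0,0,0,0]}'
python3 -c "
from h import *
lev(-1)"
```

```text
time_s: 25.92
ee_pos: [0.5511, 0.0288, 0.1087]
eef_rot: [-3.141, 0.001, 1.707]
force: [-2.0, -5.7, 1.7]
grip_width: 0.0004
dock mm [   0.43 -138.55] tipz 86.7 rollz 96.0 q~ 1.176 Fx,Fy,Fz -2.77 -5.35 1.74 yaw 1.7066 t 25.93
time_s: 26.55
ee_pos: [0.5506, 0.0327, 0.1117]
eef_rot: [-3.141, 0.001, 1.707]
force: [-2.7, -6.8, 2.5]
grip_width: 0.0004
dock mm [   0.46 -134.61] tipz 89.68 rollz 99.0 q~ 1.104 Fx,Fy,Fz -3.62 -6.36 2.48 yaw 1.7066 t 26.55
```

```bash
python3 -m creep '{"xyz":[[2,0,-1.5],[2,0,-1.4],[2,0,-1.2],[2,0,-1.1],[2,0,-1]],"spin":[0,0,0,0,0]}'
python3 -c "
from h import *
lev(-1)"
python3 -m creep '{"xyz":[[2,0,-1],[2,0,-0.9],[2,0,-0.8],[2,0,-0.7],[2,0,-0.7]],"spin":[0,0,0,0,0]}'
python3 -c "
from h import *
lev(-1)"
```

```text
time_s: 27.18
ee_pos: [0.5492, 0.0427, 0.1177]
eef_rot: [-3.141, 0.001, 1.707]
force: [-2.2, -5.1, 2.5]
grip_width: 0.0
dock mm [   0.42 -124.5 ] tipz 95.74 rollz 104.7 q~ 0.933 Fx,Fy,Fz -2.89 -4.76 2.52 yaw 1.7065 t 27.18
time_s: 27.8
ee_pos: [0.5478, 0.0527, 0.1218]
eef_rot: [-3.141, 0.001, 1.707]
force: [-2.1, -3.7, 2.1]
grip_width: 0.0004
dock mm [   0.41 -114.42] tipz 99.79 rollz 108.5 q~ 0.774 Fx,Fy,Fz -2.55 -3.4 2.06 yaw 1.7066 t 27.8
```

```bash
python3 -m creep '{"xyz":[[2,0,-0.7],[2,0,-0.7],[2,0,-0.6],[2,0,-0.6],[2,0,-0.5]],"spin":[0,0,0,0,0]}'
python3 -c "
from h import *
lev(-1)"
python3 -m creep '{"xyz":[[2,0,-0.4],[2,0,-0.4],[2,0,-0.4],[2,0,-0.3],[2,0,-0.3]],"spin":[0,0,0,0,0]}'
python3 -c "
from h import *
lev(-1)"
```

```text
time_s: 28.42
ee_pos: [0.5467, 0.063, 0.1248]
eef_rot: [-3.141, 0.0, 1.706]
force: [-0.2, -3.7, -2.9]
grip_width: 0.0004
dock mm [   0.7  -104.11] tipz 102.82 rollz 110.5 q~ 0.62 Fx,Fy,Fz -0.69 -3.64 -2.95 yaw 1.7064 t 28.43
time_s: 29.05
ee_pos: [0.5454, 0.0729, 0.1268]
eef_rot: [3.142, 0.0, 1.706]
force: [1.0, -4.3, -3.6]
grip_width: 0.0002
dock mm [  0.76 -94.14] tipz 104.77 rollz 111.0 q~ 0.473 Fx,Fy,Fz 0.36 -4.38 -3.62 yaw 1.7064 t 29.05
```

```bash
python3 -m creep '{"xyz":[[2,0,0],[2,0,0],[2,0,0.1],[2,0,0.2],[2,0,0.2]],"spin":[0,0,0,0,0]}'
python3 -c "
from h import *
lev(-1)"
python3 -m creep '{"xyz":[[1,0,0],[1,0,0.1],[1,0,0.2],[1,0,0.2],[1,0,0.2]],"spin":[0,0,0,0,0]}'
python3 -c "
from h import *
lev(-1)"
```

```text
time_s: 29.68
ee_pos: [0.544, 0.0827, 0.1262]
eef_rot: [3.142, 0.0, 1.706]
force: [1.0, -5.1, -3.6]
grip_width: 0.0003
dock mm [  0.77 -84.18] tipz 104.23 rollz 110.0 q~ 0.325 Fx,Fy,Fz 0.31 -5.19 -3.63 yaw 1.7064 t 29.68
time_s: 30.3
ee_pos: [0.5433, 0.0876, 0.1255]
eef_rot: [-3.142, 0.0, 1.706]
force: [0.4, -5.0, -3.9]
grip_width: 0.0005
dock mm [  0.75 -79.26] tipz 103.52 rollz 108.9 q~ 0.251 Fx,Fy,Fz -0.28 -5.03 -3.87 yaw 1.7063 t 30.3
```

```bash
python3 -m creep '{"xyz":[[1,0,0.2],[1,0,0.3],[1,0,0.3]],"spin":[0,0,0]}'
python3 -c "
from h import *
lev(-1)"
```

```text
time_s: 30.68
ee_pos: [0.5429, 0.0905, 0.1248]
eef_rot: [3.142, 0.0, 1.706]
force: [-0.5, -6.3, -3.5]
grip_width: 0.0004
dock mm [  0.78 -76.34] tipz 102.83 rollz 108.1 q~ 0.207 Fx,Fy,Fz -1.37 -6.16 -3.52 yaw 1.7063 t 30.68
```

```bash
python3 -m creep '{"xyz":[[1,0,0.5],[0,0,0]],"spin":[0,0]}'
python3 -m creep '{"xyz":[[1,0,0.5],[0,0,0]],"spin":[0,0]}'
python3 -c "
from h import *
lev(-1)"
```

```text
time_s: 30.92
ee_pos: [0.5428, 0.0916, 0.1245]
eef_rot: [3.141, 0.0, 1.706]
force: [0.1, -5.1, -1.2]
grip_width: 0.0005
time_s: 31.18
ee_pos: [0.5427, 0.0926, 0.1241]
eef_rot: [3.141, 0.0, 1.706]
force: [-0.4, -4.9, -0.6]
grip_width: 0.0002
dock mm [  0.85 -74.24] tipz 102.15 rollz 107.4 q~ 0.174 Fx,Fy,Fz -1.06 -4.82 -0.65 yaw 1.7064 t 31.18
```

```bash
python3 -m creep '{"xyz":[[1,0,0.4],[0,0,0]],"spin":[0,0]}'
python3 -c "
from h import *
lev(-1)"
```

```text
time_s: 31.42
ee_pos: [0.5426, 0.0936, 0.1238]
eef_rot: [3.141, 0.0, 1.706]
force: [-1.0, -5.3, 0.6]
grip_width: 0.0005
dock mm [  0.84 -73.25] tipz 101.79 rollz 107.1 q~ 0.159 Fx,Fy,Fz -1.76 -5.15 0.63 yaw 1.7064 t 31.43
```

```bash
python3 -m creep '{"xyz":[[1,0,0.4],[0,0,0]],"spin":[0,0]}'
python3 -c "
from h import *
lev(-1)"
```

```text
time_s: 31.68
ee_pos: [0.5425, 0.0945, 0.1235]
eef_rot: [3.141, 0.0, 1.706]
force: [-1.5, -4.7, 1.3]
grip_width: 0.0004
dock mm [  0.87 -72.27] tipz 101.47 rollz 106.7 q~ 0.143 Fx,Fy,Fz -2.09 -4.43 1.31 yaw 1.7064 t 31.68
```

```bash
python3 -m creep '{"xyz":[[1,0,0.4],[0,0,0]],"spin":[0,0]}'
python3 -c "
from h import *
lev(-1)"
```

```text
time_s: 31.92
ee_pos: [0.5424, 0.0955, 0.1231]
eef_rot: [3.141, 0.0, 1.706]
force: [-1.0, -6.0, 2.4]
grip_width: 0.0004
dock mm [  0.9  -71.29] tipz 101.1 rollz 106.4 q~ 0.128 Fx,Fy,Fz -1.82 -5.78 2.4 yaw 1.7064 t 31.93
```

```bash
python3 -m creep '{"xyz":[[1,0,0.4],[0,0,0]],"spin":[0,0]}'
python3 -c "
from h import *
lev(-1)"
```

```text
time_s: 32.17
ee_pos: [0.5422, 0.0965, 0.1228]
eef_rot: [3.141, 0.0, 1.706]
force: [-0.8, -5.4, 2.2]
grip_width: 0.0003
dock mm [  0.91 -70.31] tipz 100.77 rollz 106.0 q~ 0.113 Fx,Fy,Fz -1.52 -5.25 2.2 yaw 1.7064 t 32.17
```

```bash
python3 -m creep '{"xyz":[[1,0,0.4],[0,0,0]],"spin":[0,0]}'
python3 -c "
from h import *
lev(-1)"
```

```text
time_s: 32.42
ee_pos: [0.5421, 0.0975, 0.1223]
eef_rot: [3.141, 0.0, 1.706]
force: [-1.2, -5.6, 2.9]
grip_width: 0.0002
dock mm [  0.9  -69.29] tipz 100.34 rollz 105.5 q~ 0.096 Fx,Fy,Fz -2.0 -5.35 2.88 yaw 1.7064 t 32.42
```

```bash
python3 -m creep '{"xyz":[[1,0,0.4],[0,0,0]],"spin":[0,0]}'
python3 -c "
from h import *
lev(-1)"
```

```text
time_s: 32.67
ee_pos: [0.542, 0.0985, 0.1219]
eef_rot: [3.141, 0.0, 1.706]
force: [-2.1, -6.0, 1.9]
grip_width: 0.0004
dock mm [  0.9  -68.31] tipz 99.94 rollz 105.1 q~ 0.081 Fx,Fy,Fz -2.87 -5.7 1.88 yaw 1.7064 t 32.67
```

```bash
python3 -m creep '{"xyz":[[1,0,0.4],[0,0,0]],"spin":[0,0]}'
python3 -c "
from h import *
lev(-1)"
```

```text
time_s: 32.92
ee_pos: [0.5418, 0.0994, 0.1215]
eef_rot: [3.141, 0.0, 1.706]
force: [-1.3, -5.3, 2.8]
grip_width: 0.0006
dock mm [  0.91 -67.35] tipz 99.55 rollz 104.7 q~ 0.065 Fx,Fy,Fz -2.02 -5.11 2.82 yaw 1.7064 t 32.92
```

```bash
python3 -m creep '{"xyz":[[1,0,0.4],[0,0,0]],"spin":[0,0]}'
python3 -c "
from h import *
lev(-1)"
```

```text
time_s: 33.17
ee_pos: [0.5417, 0.1004, 0.1211]
eef_rot: [3.141, 0.0, 1.706]
force: [-1.8, -6.3, 1.8]
grip_width: 0.0003
dock mm [  0.91 -66.36] tipz 99.14 rollz 104.2 q~ 0.049 Fx,Fy,Fz -2.69 -5.94 1.8 yaw 1.7064 t 33.17
```

```bash
python3 -m creep '{"xyz":[[1,0,0.3],[0,0,0]],"spin":[0,0]}'
python3 -c "
from h import *
lev(-1)"
```

```text
time_s: 33.42
ee_pos: [0.5416, 0.1013, 0.1207]
eef_rot: [3.141, 0.0, 1.706]
force: [-1.0, -7.2, 1.2]
grip_width: 0.0006
dock mm [  0.89 -65.44] tipz 98.73 rollz 103.7 q~ 0.034 Fx,Fy,Fz -2.0 -6.97 1.18 yaw 1.7064 t 33.42
```

```bash
python3 -m creep '{"xyz":[[1,0,0.3],[0,0,0]],"spin":[0,0]}'
python3 -c "
from h import *
lev(-1)"
```

```text
time_s: 33.67
ee_pos: [0.5414, 0.1022, 0.1203]
eef_rot: [3.141, 0.001, 1.706]
force: [-1.6, -7.4, 0.6]
grip_width: 0.0005
dock mm [  0.86 -64.5 ] tipz 98.34 rollz 103.3 q~ 0.018 Fx,Fy,Fz -2.61 -7.14 0.56 yaw 1.7064 t 33.67
```

```bash
python3 -m creep '{"xyz":[[1,0,0.3],[0,0,0]],"spin":[0,0]}'
python3 -c "
from h import *
lev(-1)"
```

```text
time_s: 33.92
ee_pos: [0.5412, 0.1031, 0.1199]
eef_rot: [3.141, 0.001, 1.706]
force: [0.7, -7.8, -0.4]
grip_width: 0.0002
dock mm [  0.82 -63.63] tipz 97.92 rollz 102.8 q~ 0.004 Fx,Fy,Fz -0.34 -7.82 -0.35 yaw 1.7064 t 33.92
```

```bash
python3 -m creep '{"xyz":[[1,0,0.3],[0,0,0]],"spin":[0,0]}'
python3 -c "
from h import *
lev(-1)"
```

```text
time_s: 34.17
ee_pos: [0.5411, 0.104, 0.1195]
eef_rot: [3.142, 0.001, 1.706]
force: [0.2, -8.9, -1.5]
grip_width: 0.0004
dock mm [  0.83 -62.7 ] tipz 97.54 rollz 102.3 q~ -0.012 Fx,Fy,Fz -1.04 -8.87 -1.51 yaw 1.7063 t 34.17
```

```bash
python3 -m creep '{"xyz":[[1,0,0.3],[0,0,0]],"spin":[0,0]}'
python3 -c "
from h import *
lev(-1)"
```

```text
time_s: 34.42
ee_pos: [0.541, 0.1047, 0.1192]
eef_rot: [3.142, 0.001, 1.706]
force: [1.0, -11.0, -2.7]
grip_width: 0.0005
dock mm [  0.83 -62.01] tipz 97.23 rollz 101.9 q~ -0.023 Fx,Fy,Fz -0.54 -11.03 -2.71 yaw 1.7063 t 34.42
```

```bash
python3 -m creep '{"xyz":[[1,0,0.4],[0,0,0]],"spin":[0,0]}'
python3 -c "
from h import *
lev(-1)
a=snap('side','s11');b=snap('top','t11')
a=cv2.resize(a[110:205,240:310],None,fx=6,fy=6,interpolation=cv2.INTER_CUBIC)
cv2.imwrite('pics/z11.png',a[...,::-1])"
```

```text
time_s: 34.67
ee_pos: [0.5409, 0.1053, 0.1189]
eef_rot: [3.142, 0.002, 1.706]
force: [0.6, -12.3, -2.1]
grip_width: 0.0005
dock mm [  0.84 -61.34] tipz 96.9 rollz 101.5 q~ -0.035 Fx,Fy,Fz -1.13 -12.31 -2.14 yaw 1.7062 t 34.67
```

View pics/z11.png

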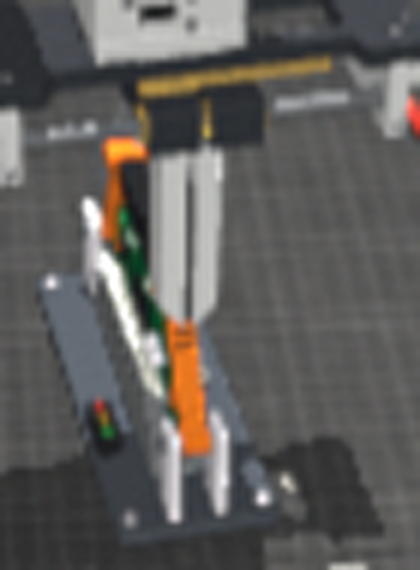

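```bash
python3 -m creep '{"xyz":[[0.7,0,0.6],[0,0,0]],"spin":[0,0]}'
python3 -c "
from h import *
lev(-1)"
```

```text
time_s: 35.02
ee_pos: [0.5409, 0.1059, 0.1186]
eef_rot: [3.141, 0.002, 1.706]
force: [0.0, -13.7, 1.7]
grip_width: 0.0004
dock mm [  0.91 -60.81] tipz 96.58 rollz 101.2 q~ -0.044 Fx,Fy,Fz -1.86 -13.53 1.71 yaw 1.7062 t 35.02
```

```bash
python3 -m creep '{"xyz":[[0.7,0,0.6],[0,0,0]],"spin":[0,0]}'
python3 -c "
from h import *
lev(-1)"
```

```text
time_s: 35.28
ee_pos: [0.5409, 0.1065, 0.1182]
eef_rot: [3.141, 0.002, 1.706]
force: [-1.3, -15.7, 4.7]
grip_width: 0.0005
dock mm [  0.98 -60.24] tipz 96.22 rollz 100.8 q~ -0.054 Fx,Fy,Fz -3.42 -15.38 4.71 yaw 1.7061 t 35.27
```

```bash
python3 -m creep '{"xyz":[[-1,0,-0.4],[0,0,0]],"spin":[0,0]}'
python3 -c "
from h import *
lev(-1)"
python3 -m creep '{"xyz":[[-1,0,-0.4],[0,0,0]],"spin":[0,0]}'
python3 -c "
from h import *
lev(-1)"
python3 -m creep '{"xyz":[[-1,0,-0.4],[0,0,0]],"spin":[0,0]}'
python3 -c "
from h import *
lev(-1)"
```

```text
time_s: 35.52
ee_pos: [0.5409, 0.1062, 0.1183]
eef_rot: [3.141, 0.001, 1.706]
force: [-1.3, -10.5, 1.0]
grip_width: 0.0003
dock mm [  0.89 -60.51] tipz 96.31 rollz 101.0 q~ -0.049 Fx,Fy,Fz -2.77 -10.21 0.98 yaw 1.7062 t 35.52
time_s: 35.78
ee_pos: [0.5409, 0.1056, 0.1186]
eef_rot: [3.141, 0.0, 1.706]
force: [-0.4, -6.1, 0.7]
grip_width: 0.0004
dock mm [  0.87 -61.06] tipz 96.59 rollz 101.3 q~ -0.04 Fx,Fy,Fz -1.18 -5.96 0.65 yaw 1.7063 t 35.77
time_s: 36.02
ee_pos: [0.541, 0.1049, 0.1189]
eef_rot: [3.141, -0.0, 1.706]
force: [-0.5, -2.8, -0.6]
grip_width: 0.0001
dock mm [  0.86 -61.77] tipz 96.87 rollz 101.8 q~ -0.027 Fx,Fy,Fz -0.91 -2.71 -0.6 yaw 1.7064 t 36.02
```

```bash
python3 -m creep '{"xyz":[[1,0,0.4],[0,0,0]],"spin":[0,0]}'
python3 -c "
from h import *
lev(-1)"
python3 -m creep '{"xyz":[[1,0,0.4],[0,0,0]],"spin":[0,0]}'
python3 -c "
from h import *
lev(-1)"
python3 -m creep '{"xyz":[[0.7,0,0.3],[0,0,0]],"spin":[0,0]}'
python3 -c "
from h import *
lev(-1)"
```

```text
time_s: 36.28
ee_pos: [0.5411, 0.1053, 0.1187]
eef_rot: [3.141, 0.001, 1.706]
force: [-0.7, -8.6, 2.6]
grip_width: 0.0004
dock mm [  0.94 -61.41] tipz 96.74 rollz 101.5 q~ -0.034 Fx,Fy,Fz -1.87 -8.38 2.62 yaw 1.7064 t 36.27
time_s: 36.52
ee_pos: [0.541, 0.1059, 0.1185]
eef_rot: [3.141, 0.002, 1.706]
force: [-1.7, -12.1, 5.5]
grip_width: 0.0004
dock mm [  0.96 -60.83] tipz 96.45 rollz 101.2 q~ -0.044 Fx,Fy,Fz -3.31 -11.78 5.51 yaw 1.7063 t 36.52
time_s: 36.78
ee_pos: [0.541, 0.1063, 0.1182]
eef_rot: [3.141, 0.002, 1.706]
force: [-2.0, -13.8, 6.0]
grip_width: 0.0009
dock mm [  0.98 -60.4 ] tipz 96.24 rollz 100.9 q~ -0.051 Fx,Fy,Fz -3.86 -13.41 6.0 yaw 1.7062 t 36.77
```

```bash
python3 -m creep '{"xyz":[[0.7,0,0.2],[0,0,0]],"spin":[0,0]}'
python3 -c "
from h import *
lev(-1)"
python3 -m creep '{"xyz":[[0.5,0,0.1],[0,0,0]],"spin":[0,0]}'
python3 -c "
from h import *
lev(-1)"
```

```text
time_s: 37.02
ee_pos: [0.5409, 0.1067, 0.1181]
eef_rot: [3.141, 0.003, 1.706]
force: [-1.1, -16.3, 5.1]
grip_width: 0.0004
dock mm [  1.01 -60.03] tipz 96.07 rollz 100.7 q~ -0.057 Fx,Fy,Fz -3.35 -15.98 5.11 yaw 1.7061 t 37.02
time_s: 37.28
ee_pos: [0.5409, 0.107, 0.118]
eef_rot: [3.141, 0.003, 1.706]
force: [-0.5, -18.2, 6.0]
grip_width: 0.0004
dock mm [  0.99 -59.72] tipz 95.96 rollz 100.5 q~ -0.063 Fx,Fy,Fz -3.0 -17.98 5.95 yaw 1.7061 t 37.27
```

At the right lever the force now rises at about 7 N/mm and reloading is elastic, so it has gone solid. I'll ease off and re-check the left.

```bash
python3 -m creep '{"xyz":[[-3,0,-0.5],[-4,0,0],[-7,0,-5],[0,0,-25],[0,0,-25]],"spin":[0,0,0,0,0]}'
python3 -m creep '{"xyz":[[0,0,-20],[30,0,0],[45,0,0],[45,0,0],[30,0,0]],"spin":[0,0,0,0,0]}'
python3 -c "
from h import *
lev(1)
a=snap('side','s12');b=snap('top','t12')
a=cv2.resize(a[110:205,240:310],None,fx=6,fy=6,interpolation=cv2.INTER_CUBIC)
b=cv2.resize(b[160:220,160:250],None,fx=4,fy=4,interpolation=cv2.INTER_CUBIC)
o=np.zeros((570,800,3),np.uint8);o[:,:420]=a;o[:240,420:780]=b
cv2.imwrite('pics/z12.png',o[...,::-1])"
```

```text
time_s: 37.9
ee_pos: [0.5423, 0.0947, 0.1736]
eef_rot: [-3.141, -0.0, 1.706]
force: [-0.1, 0.2, 0.7]
grip_width: 0.0005
time_s: 38.52
ee_pos: [0.5217, 0.2452, 0.1931]
eef_rot: [3.141, -0.0, 1.707]
force: [0.2, -0.0, 0.0]
grip_width: 0.0009
dock mm [ 0.92 79.82] tipz 171.06 rollz 109.0 q~ 0.26 Fx,Fy,Fz 0.15 -0.06 0.03 yaw 1.7075 t 38.52
```

View pics/z12.png

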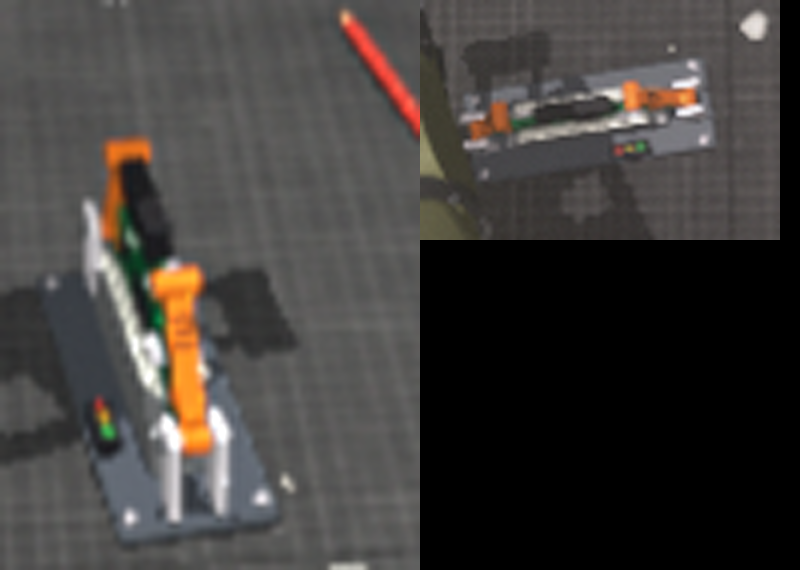

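```bash
python3 -m creep '{"xyz":[[0,0,15],[0,0,25],[0,0,20],[-3,0,12],[-3,0,0]],"spin":[0,0,0,0,0]}'
python3 -m creep '{"xyz":[[-4,0,0],[-3,0,0],[-1,0,0],[0,0,0]],"spin":[0,0,0,0]}'
python3 -c "
from h import *
lev(1)"
```

```text
time_s: 39.25
ee_pos: [0.5227, 0.2365, 0.1199]
eef_rot: [-3.14, 0.0, 1.706]
force: [-0.2, 1.2, 0.2]
grip_width: 0.0006
time_s: 39.75
ee_pos: [0.5241, 0.2306, 0.1215]
eef_rot: [3.14, -0.002, 1.707]
force: [0.4, 8.0, -0.6]
grip_width: 0.0004
dock mm [ 1.34 64.99] tipz 99.46 rollz 103.5 q~ 0.026 Fx,Fy,Fz 1.49 7.89 -0.59 yaw 1.7066 t 39.75
```

```bash
python3 -m creep '{"xyz":[[-1,0,0],[0,0,0]],"spin":[0,0]}'
python3 -c "
from h import *
lev(1)"
```

```text
time_s: 40.0
ee_pos: [0.5242, 0.23, 0.1214]
eef_rot: [3.14, -0.003, 1.707]
force: [-0.5, 10.8, -2.5]
grip_width: 0.0003
dock mm [ 1.31 64.47] tipz 99.36 rollz 103.2 q~ 0.018 Fx,Fy,Fz 0.97 10.78 -2.5 yaw 1.7068 t 40.0
```

```bash
python3 -m creep '{"xyz":[[-1,0,0.3],[0,0,0]],"spin":[0,0]}'
python3 -c "
from h import *
lev(1)"
```

```text
time_s: 40.25
ee_pos: [0.5243, 0.2294, 0.1211]
eef_rot: [3.14, -0.003, 1.707]
force: [-0.6, 14.0, -0.5]
grip_width: 0.0005
dock mm [ 1.33 63.79] tipz 99.14 rollz 102.9 q~ 0.007 Fx,Fy,Fz 1.33 13.97 -0.51 yaw 1.7069 t 40.25
```

```bash
python3 -m creep '{"xyz":[[-0.8,0,0.3],[0,0,0]],"spin":[0,0]}'
python3 -c "
from h import *
lev(1)"
```

```text
time_s: 40.5
ee_pos: [0.5243, 0.2289, 0.1209]
eef_rot: [3.14, -0.004, 1.707]
force: [-0.8, 16.1, -1.0]
grip_width: 0.0008
dock mm [ 1.34 63.3 ] tipz 98.94 rollz 102.6 q~ -0.002 Fx,Fy,Fz 1.39 16.01 -1.04 yaw 1.707 t 40.5
```

```bash
python3 -m creep '{"xyz":[[-0.6,0,0.2],[0,0,0]],"spin":[0,0]}'
python3 -c "
from h import *
lev(1)"
```

```text
time_s: 40.75
ee_pos: [0.5244, 0.2285, 0.1208]
eef_rot: [3.139, -0.004, 1.707]
force: [-1.8, 17.7, -0.3]
grip_width: 0.0002
dock mm [ 1.37 62.92] tipz 98.83 rollz 102.4 q~ -0.008 Fx,Fy,Fz 0.64 17.73 -0.33 yaw 1.707 t 40.75
```

```bash
python3 -m creep '{"xyz":[[1,0,-0.2],[0,0,0]],"spin":[0,0]}'
python3 -c "
from h import *
lev(1)"
python3 -m creep '{"xyz":[[1,0,-0.2],[0,0,0]],"spin":[0,0]}'
python3 -c "
from h import *
lev(1)"
python3 -m creep '{"xyz":[[-1,0,0.2],[0,0,0]],"spin":[0,0]}'
python3 -c "
from h import *
lev(1)"
python3 -m creep '{"xyz":[[-1,0,0.2],[0,0,0]],"spin":[0,0]}'
python3 -c "
from h import *
lev(1)"
```

```text
time_s: 41.0
ee_pos: [0.5244, 0.2287, 0.1209]
eef_rot: [3.14, -0.003, 1.707]
force: [-0.4, 11.8, -1.0]
grip_width: 0.0004
dock mm [ 1.34 63.16] tipz 98.86 rollz 102.5 q~ -0.004 Fx,Fy,Fz 1.25 11.7 -0.95 yaw 1.7069 t 41.0
time_s: 41.25
ee_pos: [0.5243, 0.2292, 0.121]
eef_rot: [3.14, -0.002, 1.707]
force: [-0.3, 7.4, -1.6]
grip_width: 0.0003
dock mm [ 1.35 63.6 ] tipz 98.98 rollz 102.8 q~ 0.003 Fx,Fy,Fz 0.74 7.37 -1.61 yaw 1.7068 t 41.25
time_s: 41.5
ee_pos: [0.5243, 0.229, 0.1209]
eef_rot: [3.14, -0.003, 1.707]
force: [-1.2, 12.9, -0.8]
grip_width: 0.0005
dock mm [ 1.35 63.39] tipz 98.95 rollz 102.7 q~ -0.0 Fx,Fy,Fz 0.6 12.94 -0.82 yaw 1.7069 t 41.5
time_s: 41.75
ee_pos: [0.5244, 0.2285, 0.1208]
eef_rot: [3.14, -0.004, 1.707]
force: [-1.6, 17.3, -0.3]
grip_width: 0.0003
dock mm [ 1.36 62.87] tipz 98.81 rollz 102.4 q~ -0.009 Fx,Fy,Fz 0.77 17.33 -0.31 yaw 1.707 t 41.75
```

The left lever is solid too: reloading repeats at 62.9 mm and 17 N. I'll ease off and do a short re-check on the right.

```bash
python3 -m creep '{"xyz":[[3,0,0],[5,0,0],[8,0,-5],[0,0,-25],[0,0,-25]],"spin":[0,0,0,0,0]}'
python3 -m creep '{"xyz":[[0,0,-20],[-35,0,0],[-45,0,0],[-45,0,0],[-35,0,0]],"spin":[0,0,0,0,0]}'
python3 -c "
from h import *
lev(-1)"
```

```text
time_s: 42.38
ee_pos: [0.5221, 0.2423, 0.1759]
eef_rot: [-3.141, 0.0, 1.707]
force: [0.2, 0.2, -0.5]
grip_width: 0.0007
time_s: 43.0
ee_pos: [0.544, 0.0821, 0.1954]
eef_rot: [3.141, 0.0, 1.706]
force: [0.0, -0.5, 0.3]
grip_width: 0.0008
dock mm [  0.68 -84.8 ] tipz 173.39 rollz 110.1 q~ 0.335 Fx,Fy,Fz -0.06 -0.47 0.3 yaw 1.7058 t 43.0
```

```bash
python3 -m creep '{"xyz":[[0,0,15],[0,0,25],[0,0,25],[3,0,12],[5,0,0]],"spin":[0,0,0,0,0]}'
python3 -m creep '{"xyz":[[5,0,0],[4,0,0],[3,0,0],[0,0,0]],"spin":[0,0,0,0]}'
python3 -c "
from h import *
lev(-1)"
```

```text
time_s: 43.62
ee_pos: [0.5425, 0.0922, 0.1175]
eef_rot: [-3.14, -0.0, 1.707]
force: [-0.2, 0.6, -0.0]
grip_width: 0.0004
time_s: 44.12
ee_pos: [0.5412, 0.1035, 0.1182]
eef_rot: [3.141, 0.0, 1.707]
force: [0.3, 0.6, 0.2]
grip_width: 0.0003
dock mm [  0.88 -63.23] tipz 96.16 rollz 102.6 q~ -0.003 Fx,Fy,Fz 0.41 0.52 0.16 yaw 1.7066 t 44.12
```

```bash
python3 -m creep '{"xyz":[[1,0,0.2],[0,0,0]],"spin":[0,0]}'
python3 -c "
from h import *
lev(-1)"
```

```text
time_s: 44.38
ee_pos: [0.5412, 0.1041, 0.1179]
eef_rot: [3.141, 0.0, 1.706]
force: [0.7, -2.1, 1.8]
grip_width: 0.0008
dock mm [  0.91 -62.65] tipz 95.88 rollz 102.3 q~ -0.013 Fx,Fy,Fz 0.42 -2.19 1.77 yaw 1.7062 t 44.38
```

```bash
python3 -m creep '{"xyz":[[1,0,0.2],[0,0,0]],"spin":[0,0]}'
python3 -c "
from h import *
lev(-1)"
python3 -m creep '{"xyz":[[1,0,0.2],[0,0,0]],"spin":[0,0]}'
python3 -c "
from h import *
lev(-1)"
```

```text
time_s: 44.62
ee_pos: [0.5411, 0.1046, 0.1177]
eef_rot: [3.141, 0.001, 1.706]
force: [0.8, -8.0, 2.4]
grip_width: 0.0007
dock mm [  0.93 -62.14] tipz 95.74 rollz 102.0 q~ -0.021 Fx,Fy,Fz -0.3 -8.08 2.39 yaw 1.7062 t 44.62
time_s: 44.88
ee_pos: [0.5411, 0.1051, 0.1175]
eef_rot: [3.141, 0.002, 1.706]
force: [0.1, -10.5, 3.2]
grip_width: 0.0003
dock mm [  0.93 -61.56] tipz 95.51 rollz 101.6 q~ -0.031 Fx,Fy,Fz -1.31 -10.45 3.18 yaw 1.7061 t 44.88
```

```bash
python3 -m creep '{"xyz":[[1,0,0.2],[0,0,0]],"spin":[0,0]}'
python3 -c "
from h import *
lev(-1)"
```

```text
time_s: 45.12
ee_pos: [0.541, 0.1057, 0.1173]
eef_rot: [3.141, 0.003, 1.706]
force: [0.9, -13.5, 2.4]
grip_width: 0.0005
dock mm [  0.92 -60.97] tipz 95.29 rollz 101.3 q~ -0.041 Fx,Fy,Fz -1.01 -13.54 2.44 yaw 1.706 t 45.12
```

```bash
python3 -m creep '{"xyz":[[0.9,0,0.2],[0,0,0]],"spin":[0,0]}'
python3 -c "
from h import *
lev(-1)"
```

```text
time_s: 45.38
ee_pos: [0.5409, 0.1063, 0.1171]
eef_rot: [3.141, 0.003, 1.706]
force: [2.3, -16.0, 2.6]
grip_width: 0.0002
dock mm [  0.92 -60.42] tipz 95.07 rollz 100.9 q~ -0.051 Fx,Fy,Fz 0.11 -16.14 2.57 yaw 1.7059 t 45.38
```

```bash
python3 -m creep '{"xyz":[[-3,0,-0.3],[-5,0,0],[-8,0,-5],[0,0,-25],[0,0,-25]],"spin":[0,0,0,0,0]}'
python3 -m creep '{"xyz":[[0,0,-40],[-40,0,-20],[-50,0,0],[-50,0,0],[-50,0,0]],"spin":[0,0,0,0,0]}'
python3 -m creep '{"xyz":[[-40,30,0],[-20,20,0],[0,0,0]],"spin":[0,0,0]}'
python3 -c "
from h import *
lev(-1)
a=snap('side','s13');b=snap('top','t13')
a=cv2.resize(a[110:205,240:310],None,fx=6,fy=6,interpolation=cv2.INTER_CUBIC)
b=cv2.resize(b[160:220,155:250],None,fx=4,fy=4,interpolation=cv2.INTER_CUBIC)
o=np.zeros((570,800,3),np.uint8);o[:,:420]=a;o[:240,420:800]=b
cv2.imwrite('pics/z13.png',o[...,::-1])"
```

```text
time_s: 46.0
ee_pos: [0.5426, 0.092, 0.1731]
eef_rot: [-3.141, -0.0, 1.706]
force: [0.2, 0.9, 0.6]
grip_width: 0.0006
time_s: 46.62
ee_pos: [0.5683, -0.0977, 0.2326]
eef_rot: [3.141, -0.0, 1.707]
force: [0.2, 1.0, -0.2]
grip_width: -0.0
time_s: 47.0
ee_pos: [0.6264, -0.1499, 0.2315]
eef_rot: [-3.141, -0.001, 1.705]
force: [-0.3, 0.1, -0.9]
grip_width: 0.0002
dock mm [  50.47 -325.88] tipz 209.5 rollz 43.0 q~ 2.071 Fx,Fy,Fz -0.3 0.1 -0.92 yaw 1.7051 t 47.0
```

View pics/z13.png

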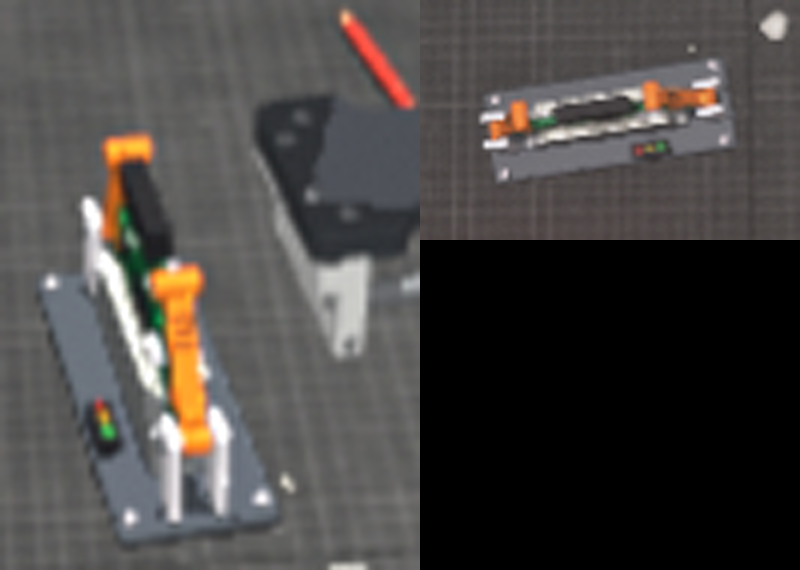

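View pics/t13.png

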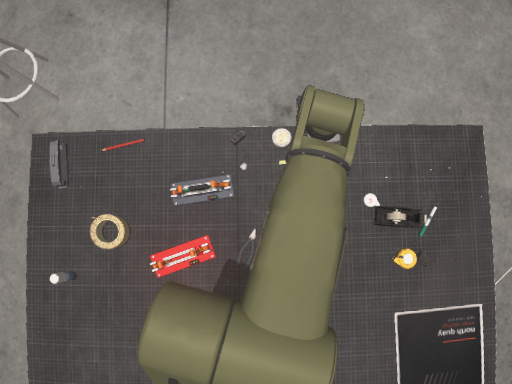

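```bash
python3 -c "
from station import ctrl
print(ctrl.hand_in())"
```

```text
the job is handed in; nothing more can be done
None
```

I took the green board out of the wooden rest, set it in the grey dock's slot and swung both orange levers inward onto the board. The job was handed in at about 47 s. The gripper was clear of everything, with no contact force showing.

- **Levers:** each went solid. The force rose steeply, at about 4 to 7 N/mm, and on easing off and pressing again it came back to nearly the same place. The left lever stopped at about q ≈ 0.02 and the right at about q ≈ -0.01. The highest push was about 18 N on each.
- **Left lever first press:** the first press went soft instead of clearly solid, reaching about 13.5 N. After the right lever was seated I found the left about 1 mm further out, so I pressed it again until it was solid. A re-check of the right lever showed it within about 0.4 mm of its earlier position, and I pressed it once more to 16 N.
- **Last pictures:** the board stands upright in the slot with both levers in. The blade case and tin look unmoved, and I did not touch them or the look-alikes. The cameras are too coarse to measure the board's height on its stops, so the seating rests on the force readings.

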